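Pin the orifice disc into the nozzle block

TASK

Take the larger of the two porcelain orifice discs from its rack, stand it gently in the cradle between the two cheeks of the dark red nozzle block and let go of it; then thread the square-headed steel spindle through cheek, disc and cheek until its head is fully home against the cheek, and let go. Bring the spindle in from whichever side of the block is not blocked by the tin cup, and leave everything else standing where it is.

Things in the scene. Friction and masses are not known exactly. Their poses are not given: they have to be found in the camera images.
- block_bore (a point): Dark red cast-iron nozzle block, fixed, at a new place and yaw each time. Point on the common axis of its two bores, half-way between its cheeks, 75.4 mm above the bench; y is the bore axis, z up. Cheeks: 56 wide (x), 16 thick, inner faces at y = +-30 mm, outer faces at y = +-46 mm, tops 20 mm above this point; 19 mm through bore in each, 2 mm chamfer outside. Base 130 (x) x 108 (y) x 12 mm.
- block_cradle (a point): Lowest point of the V cradle between the block's cheeks, 55.4 mm below block_bore, axes as block_bore. Two 30 degree slopes rise towards +-x, between low guide strips (inner faces at y = +-15 mm, tops 28 mm above this point). A 96 mm disc resting here on edge, its axis along y, has its bore in line with the cheek bores.
- large_disc_center (a point): Centre of the larger cream porcelain disc: 96 mm diameter, 24 mm thick, flat faces, 22 mm through bore, about 0.4 kg. y is its axis (level); it may be turned about y by any angle. Starts on edge in one of the rack's two slots, centre 75 mm and top edge 123 mm above the bench. Lifts straight up, gripped across its thickness near the top edge.
- small_disc_center (a point): Centre of the smaller cream porcelain disc in the other slot: 76 mm diameter, 24 mm thick, y is its axis, centre 64 mm above the bench. A bystander; which slot holds which disc changes.
- spindle_mid (a point): Steel spindle, 162 mm long, 0.36 kg. Point on its axis; x along the axis to the tapered nose, z up. Round 16 mm shank from x = -46 to +52 mm, taper to 8 mm at x = +66 mm; square head 26 x 26 mm (flats facing y and z) from x = -96 to -46 mm. With the head home against either cheek this point is at block_bore. Starts level in a wooden rest, axis 60 mm up, nose away from the robot; lifts straight up.
- spindle_head (a point): Centre of the spindle's square head, 71 mm behind spindle_mid; axes as spindle_mid. The place to grip: 26 mm across, head underside 47 mm above the bench at the start, with free room at both sides.
- rack: Wooden disc rack, fixed, 110 (x) x 130 (y) mm; origin at the centre of its underside. Two V slots at y = +40 and -40 mm hold the discs with their axes along y; slot guide strips 30 mm apart, up to 48 mm high. On the left or the right of the robot.
- rest: Wooden spindle rest, fixed, 170 (x, from -75 to +95 mm) x 60 (y) mm, 64 mm high; origin on its underside, below the line of the spindle, whose nose points along the rest's x. Its supports: under the head a block 16 mm wide, under the shank a notched block 36 mm wide at x = 66 mm. On the side opposite the rack.
- cup_center (a point): Tin funnel-shaped catch cup, upright, 110 mm high, 96 mm across the mouth and 56 mm across the foot; this point is half-way up. It stands on one side of the nozzle block, about 155 mm along the bore axis, and blocks that side. Must not be shifted.
- nut_center (a point): Chunky steel union nut, 60 mm across flats, 34 mm high, lying on the other side of the block about 155 mm along the bore axis, low enough to pass over. Point half-way up.
- tin_center (a point): Grease tin, upright, 60 mm diameter, 55 mm high; point half-way up. Bystander between rack and rest.
- wrench_center (a point): Flat steel wrench, 150 mm long, along its x, lying on the bench at the left. Bystander; point at its middle.
- bottle_center (a point): Green glass bottle, upright, 72 mm diameter, 200 mm high; point half-way up. Bystander at the right.
- mallet_center (a point): Hammer with a wooden handle, 240 mm long along its x, lying behind the block. Bystander; point at its middle.
- brush_center (a point): Brush, 180 mm long along its x, lying behind the block. Bystander; point at its middle.

How it is judged:
On the way, in this order (a step that is already met when the one before it is completed fails the run):
1. the larger disc stands in the block's cradle, released (distance between large_disc_center and block_bore below 0.006 m and angle between the y axis of large_disc_center and the y axis of block_bore, either way round below 0.1 rad and contact force between the fingers and large_disc below 0.5 N), for 0.2 s.
2. the nose of the spindle has reached the far bore through the disc (distance between large_disc_center and block_bore below 0.006 m and angle between the y axis of large_disc_center and the y axis of block_bore, either way round below 0.1 rad and distance between spindle_mid and block_bore below 0.03 m and angle between the x axis of spindle_mid and the y axis of block_bore, either way round below 0.1 rad), for 0.1 s.
At the end, for the whole second after the job is handed in: The larger disc stands in the cradle, centre within 6 mm of block_bore, axis within 0.1 rad of the bores; the spindle lies through both cheeks and the disc, spindle_mid within 6 mm of block_bore, axis within 0.06 rad; both released and at rest, all else where it was (25 mm) (distance between each of large_disc_center, spindle_mid and block_bore below 0.006 m and angle between the y axis of large_disc_center and the y axis of block_bore, either way round below 0.1 rad and angle between the x axis of spindle_mid and the y axis of block_bore, either way round below 0.06 rad and linear speed of each of spindle, large_disc below 0.02 m/s); the robot touches nothing.
It fails at once if the catch cup or the nut was shifted over 25 mm (distance of any of cup_center, nut_center from where it was at the start of the episode above 0.025 m).
It fails at once if the small disc was shifted over 25 mm (distance of small_disc_center from where it was at the start of the episode above 0.025 m).
It fails at once if another bystander was shifted over 25 mm (distance of any of tin_center, wrench_center, bottle_center, mallet_center, brush_center from where it was at the start of the episode above 0.025 m).
It fails at once if the porcelain disc was dropped or rammed into the block (over 60 N) (contact force between large_disc and nozzle_block above 60 N).
It also fails if it takes over 64 s, if anything falls off the work surface, if the arm or the gripper's body presses on something with over 40 N, if the wrist force passes 120 N, or if a joint passes its speed limit or range.

ROBOT

A 7-joint arm with a two-finger parallel gripper is mounted at the origin on the work surface. World frame = base frame: x ahead of the robot, y to its left, z up, the work surface at z = 0. Lengths are in m, angles in rad, forces in N, time in s.
With the tool pointing down it reaches from about 0.4 to 0.85 m from the base axis. Payload 10.4 kg.
Tool frame: the origin (TCP) lies midway between the tips of the shut fingers; the grasp point (between the pads) lies 19 mm behind it; z points along the fingers, y is the direction in which the jaws open and shut (so a half turn about z gives the same grasp; the last joint's range is limited). The gripper opens to 85 mm and grips with 20 to 120 N. Pads are 22 mm wide; open, the fingers measure 114 mm over their backs; the gripper's body (76 mm by 85 mm) begins 54 mm behind the grasp point. The pads swing forward as they close: fully open they stand 13 mm farther back than shut.
Start: joints at [-1.21, 0.332, -0.065, 1.46, 0.022, 1.35, -0.088], TCP at [0.234, 0.58, 0.231] pointing down, gripper open.
Joint ranges: [-2.6, 2.6], [-0.5, 2.12], [-1.47, 1.34], [0.16, 2.42], [-1.27, 4.41], [0.06, 2.06], [-2.6, 2.6]. Speed limits (rad/s): [2.22, 2.22, 2.79, 2.79, 3.14, 3.14, 3.14].

INTERFACE

Orientations are given as a unit quaternion [x, y, z, w].
In Python, from workcell import manip, viewer gives the robot as it stands.
- The arm moves only by the tool move_arm, never from a script. Its argument "deltas" is a list of rows, each a list of 7 numbers: the shift along the tool's x, y, z in m, then the turn, a rotation vector about the tool's x, y, z in degrees, then the opening, from -1 (shut) to 1 (fully open). In form: [[dx, dy, dz, wx, wy, wz, gripper], ...]. A call has 1 to 10 rows; each row shifts and turns the commanded pose from where the row before left it, along the tool's axes as they then stand; what a row does not reach is not made up. A row lasts 1/8 s, in which the tool goes at most 62.5 mm and 10.7 degrees, less where a joint would pass 70% of its speed; a pose out of reach is approached as far as the arm can. A call with a gripper value outside its range is refused whole. The fingers move at their own pace and stop on an object; "force" is the grip in N (left out, the last holds). Time passes only in rows, so rows that do not move let the fingers close. It gives the time, the measured TCP pose, the force and the opening at its end, in the units of the state.
- manip.get_obs(): the state, without advancing time (a new reading comes with each control period).
- viewer.camera(name): name is "scene" or "top"; returns (picture, depth): 384x512x3 uint8, red, green, blue; 384x512 float32, m along the optical axis (not along the pixel's ray), 0 where there is no reading.
- viewer.calibration(name): a dict with "fx", "fy", "cx", "cy" (pixels), "dist" ([k1, k2, p1, p2, k3] as OpenCV has them; the pictures are not rectified), "R" (3x3) and "t" (3): a world point X has camera coordinates R X + t. Camera axes: x right, y down, z forward; pixel columns grow to the right and rows downward; lengths in m; the calibration is good to about 2 mm. A picture is of the moment at which its call begins. calibration takes no time and is no camera call.
- manip.hand_in(): hands the job in, once; it reports no verdict.
The state is a dict: "clock": time; "joint_pos": joint angles; "joint_velocities": joint speeds; "tau": joint torques, N m; "position": TCP position; "ee_rot": TCP orientation; "ft_force": force on the tool from outside, world axes, zero at the start; "torque": the same for the moment, N m; "grip_width": opening from 0.0 (shut) to 1.0 (fully open).
Only numpy, scipy, OpenCV 4.12 (cv2) and the standard library are available. Lean on these libraries where they do the work, as an engineer would, in place of code of your own. Each camera call takes 0.05 s, during which the arm holds its last target.

## Working session

There is one attempt and no reset: what is moved stays moved. The work goes in short steps, Python scripts to look and compute and a tool call to move; the robot and the scene stay as the last step left them, time stands still between calls to the robot, and variables do not carry over. Pictures are saved under pics/ and viewed, and the job is handed in when it is done.

Besides the shell and the picture viewer there is one more tool, called after ">>>" as name([rows], argument=value, ...), one row to a line, values as JSON. move_arm: Moves the arm, as the interface text tells. Its arguments: {"type":"object","properties":{"deltas":{"type":"array"},"force":{"type":"number"}},"required":["deltas"]}

```bash
ls; mkdir -p pics
python3 - <<'E'
from workcell import manip, viewer
import cv2,numpy as np
print(manip.get_obs())
for n in("scene","top"):
    p,d=viewer.camera(n); cv2.imwrite(f"pics/{n}0.png",p[:,:,::-1]); np.save(f"pics/{n}0.npy",d); np.save(f"pics/{n}0rgb.npy",p)
    print(n,viewer.calibration(n))
E
```

```text
pics
{'clock': 0.0, 'joint_pos': array([-1.20960345,  0.33288389, -0.06470332,  1.46091785,  0.02158737,
        1.34987922, -0.08848513]), 'joint_velocities': array([-7.81014401e-05,  6.81145023e-04,  9.95767409e-04, -2.94276587e-04,
       -2.05576323e-03,  2.31496960e-05,  3.48472588e-04]), 'tau': array([-8.91305499e-04, -6.25447154e+01,  4.84644959e-02, -3.91619432e+01,
        1.61033770e-02,  9.71461268e-03, -4.83292740e-05]), 'position': array([0.23388877, 0.57919971, 0.23051962]), 'ee_rot': array([ 1.90703284e-01,  9.81647478e-01, -6.88198078e-04, -1.08546371e-04]), 'ft_force': array([-1.11752867, -0.67806999,  0.00222911]), 'torque': array([-0.03094236, -0.01562241, -0.02951011]), 'grip_width': 0.9990875041844098}
scene {'fx': 409.70290600983066, 'fy': 409.70290600983066, 'cx': 254.84192340380488, 'cy': 197.23982781398016, 'dist': array([0.03550784, 0.        , 0.        , 0.        , 0.        ]), 'R': array([[ 0.4851664 ,  0.87426158,  0.01674093],
       [ 0.55570157, -0.29348847, -0.77785621],
       [-0.67513653,  0.38669266, -0.62821928]]), 't': array([-0.2591225 , -0.22828885,  1.75771384])}
top {'fx': 457.7979888448136, 'fy': 457.7979888448136, 'cx': 263.9145283435572, 'cy': 192.20884301234236, 'dist': array([-0.09273957,  0.        ,  0.        ,  0.        ,  0.        ]), 'R': array([[-4.44624270e-02, -9.99011015e-01, -2.89877869e-04],
       [-9.77628328e-01,  4.35704691e-02, -2.05777713e-01],
       [ 2.05586832e-01, -8.86598373e-03, -9.78598717e-01]]), 't': array([0.01733355, 0.57978524, 1.37426015])}
```

View pics/scene0.png

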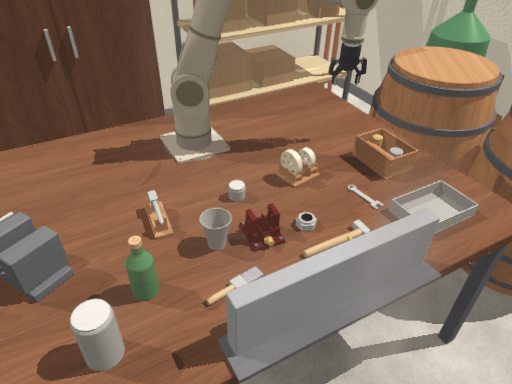

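View pics/top0.png

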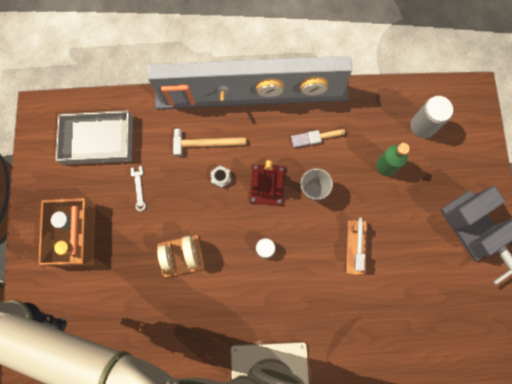

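The top picture shows the block at (268,185), with the cup to its right at (317,184) and the nut to its left at (220,176). So the spindle must enter from the nut side (+y). The rack with the discs is at (181,256) and the rest with the spindle at (358,247).

```bash
cat > h.py <<'E'
import numpy as np,cv2
from workcell import manip, viewer
def cloud(n,d,step=1):
    c=viewer.calibration(n);K=np.array([[c['fx'],0,c['cx']],[0,c['fy'],c['cy']],[0,0,1]])
    v,u=np.mgrid[0:d.shape[0],0:d.shape[1]]
    pts=np.stack([u,v],-1).reshape(-1,1,2).astype(float)
    q=cv2.undistortPoints(pts,K,c['dist']).reshape(-1,2)
    z=d.reshape(-1)
    X=np.c_[q*z[:,None],z]
    W=(X-c['t'])@c['R']
    W[z<=0]=np.nan
    return W.reshape(*d.shape,3)
def proj(n,P):
    c=viewer.calibration(n);K=np.array([[c['fx'],0,c['cx']],[0,c['fy'],c['cy']],[0,0,1]])
    return cv2.projectPoints(np.asarray(P,float).reshape(-1,3),cv2.Rodrigues(c['R'])[0],c['t'],K,c['dist'])[0].reshape(-1,2)
def plot(W,rgb,x0,x1,y0,y1,zmin,s,fn):
    # orthographic top view, s px per mm
    im=np.full((int((x1-x0)*1000*s),int((y1-y0)*1000*s),3),90,np.uint8)
    P=W.reshape(-1,3);C=rgb.reshape(-1,3)
    m=(P[:,0]>x0)&(P[:,0]<x1)&(P[:,1]>y0)&(P[:,1]<y1)&(P[:,2]>zmin)
    P=P[m];C=C[m];o=np.argsort(P[:,2])
    for p,c in zip(P[o],C[o]):
        cv2.circle(im,(int((y1-p[1])*1000*s),int((x1-p[0])*1000*s)),max(1,int(s)),tuple(int(k) for k in c[::-1]),-1)
    cv2.imwrite(fn,im)
E
python3 - <<'E'
from h import *
for n in("scene","top"):
    d=np.load(f"pics/{n}0.npy");rgb=np.load(f"pics/{n}0rgb.npy")
    W=cloud(n,d);np.save(f"pics/{n}W.npy",W)
    z=W[...,2]; print(n,np.nanmedian(z[np.abs(z)<.02]),np.std(z[np.abs(z)<.01]),(d<=0).mean())
    p={"scene":(240,280),"top":(230,320)}[n]
    o={"top":[(268,185),(317,184),(220,176),(165,256),(190,254),(358,247),(265,248)],"scene":[(264,230),(216,222),(306,220),(290,162),(307,158),(157,210),(237,188)]}[n]
    for u,v in o: print((u,v),W[v,u].round(3))
    im=cv2.resize(rgb[:,:,::-1][130:290,140:380] if n=="top" else rgb[:,:,::-1][130:260,140:340],None,fx=3.3 if n=="top" else 4,fy=3.3 if n=="top" else 4,interpolation=cv2.INTER_CUBIC)
    cv2.imwrite(f"pics/{n}_z.png",im)
E
```

```text
scene 0.002065901144131206 0.0025524335373924983 0.004328409830729167
(264, 230) [ 0.631 -0.021  0.031]
(216, 222) [ 0.559 -0.154  0.064]
(306, 220) [0.658 0.122 0.035]
(290, 162) [0.411 0.215 0.086]
(307, 158) [0.405 0.296 0.075]
(157, 210) [ 0.422 -0.298  0.068]
(237, 188) [ 0.427 -0.013  0.058]
top 0.001111362362921208 0.0032908929189949298 0.004063924153645833
(268, 185) [ 0.612 -0.023  0.02 ]
(317, 184) [ 0.609 -0.182  0.017]
(220, 176) [0.644 0.13  0.038]
(165, 256) [0.391 0.294 0.101]
(190, 254) [0.392 0.217 0.12 ]
(358, 247) [ 0.395 -0.288  0.07 ]
(265, 248) [ 0.406 -0.004  0.053]
```

View pics/top_z.png

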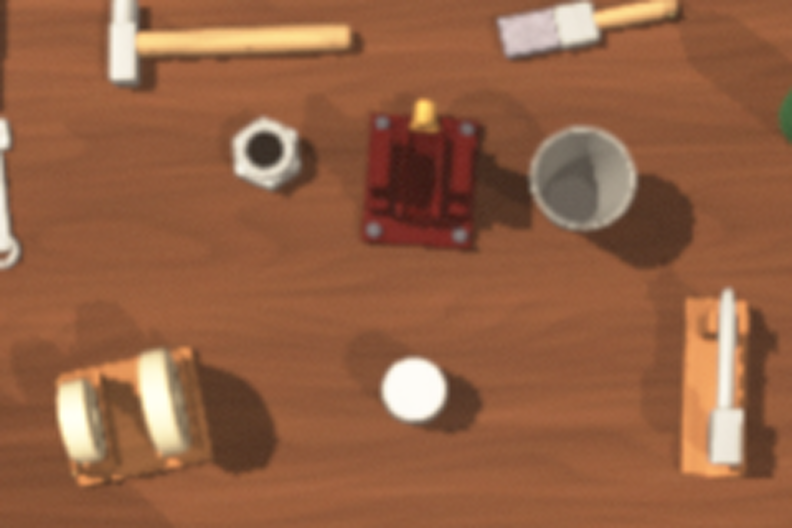

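View pics/scene_z.png

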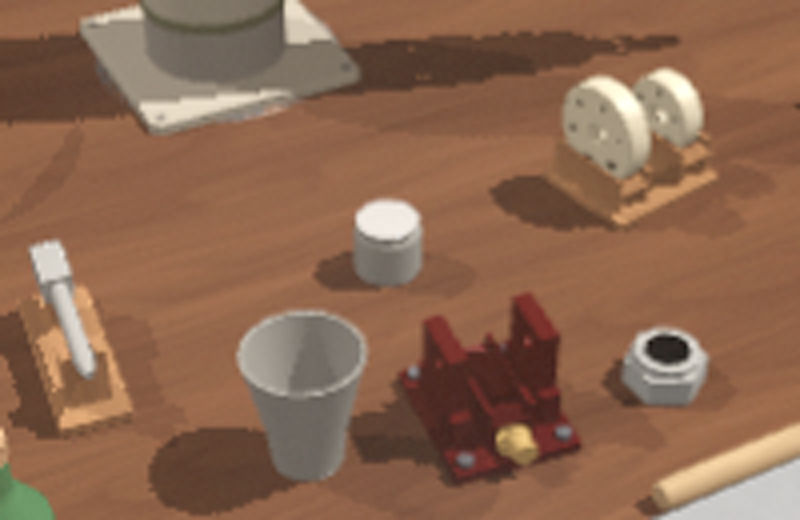

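```bash
cat > fit.py <<'E'
from h import *
from scipy.optimize import least_squares
def box(P,c,hs):
    q=np.abs(P-np.array(c))-np.array(hs)
    return np.linalg.norm(np.maximum(q,0),axis=1)+np.minimum(q.max(1),0)
def cyl(P,c,ax,r,hh):
    Q=P-np.array(c);a=np.abs(Q[:,ax])-hh;rr=np.linalg.norm(np.delete(Q,ax,1),axis=1)-r
    q=np.c_[a,rr];return np.linalg.norm(np.maximum(q,0),axis=1)+np.minimum(q.max(1),0)
def block(P): # origin under bore at bench; x across, y bore
    z=.0754
    d=[box(P,(0,0,.006),(.065,.054,.006))]
    for s in(1,-1):
        d.append(box(P,(0,s*.038,.0537),(.028,.008,.0417)))
        d.append(box(P,(0,s*.0165,.038),(.030,.0015,.010))) # rough guide
    return np.min(d,0)
def cheeks(P):
    return np.min([box(P,(0,s*.038,.0537),(.028,.008,.0417)) for s in(1,-1)]+[box(P,(0,0,.006),(.065,.054,.006))],0)
def disc(r):
    return lambda P: cyl(P,(0,0,0),1,r,.012)
def spindle(P):
    return np.minimum(box(P,(-.071,0,0),(.025,.013,.013)),cyl(P,(.003,0,0),0,.008,.049))
def tf(P,p):
    c,s=np.cos(p[3]),np.sin(p[3]);Q=P-p[:3]
    return np.c_[c*Q[:,0]+s*Q[:,1],-s*Q[:,0]+c*Q[:,1],Q[:,2]]
def fit(sdf,P,p0,fz=None,gate=.012,fixyaw=False):
    p=np.array(p0,float)
    free=[0,1]+([] if fz is not None else [2])+([] if fixyaw else [3])
    if fz is not None:p[2]=fz
    for g in(2.5*gate,1.5*gate,gate,gate*.6):
        m=np.abs(sdf(tf(P,p)))<g;Q=P[m]
        def f(x):
            p2=p.copy();p2[free]=x;return sdf(tf(Q,p2))*1000
        r=least_squares(f,p[free],loss='soft_l1',f_scale=1.5,x_scale=[.01]*(len(free)),diff_step=1e-4)
        p[free]=r.x
    return p,len(Q),np.sqrt(np.mean(f(r.x)**2))
E
cat > f1.py <<'E'
from fit import *
import sys
tag=sys.argv[1] if len(sys.argv)>1 else ""
Ws={n:np.load(f"pics/{n}W{tag}.npy").reshape(-1,3) for n in("scene","top")}
def sub(W,c,r,z0,z1):
    m=(np.hypot(W[:,0]-c[0],W[:,1]-c[1])<r)&(W[:,2]>z0)&(W[:,2]<z1);return W[m]
def go(name,sdf,p0,r,z0,z1,**k):
    for n in("scene","top","both"):
        W=np.vstack(list(Ws.values())) if n=="both" else Ws[n]
        P=sub(W,p0,r,z0,z1);p,N,e=fit(sdf,P,p0,**k)
        print(name,n,(p[:3]*1000).round(1),'yaw deg',np.degrees(p[3]).round(2),N,len(P),e.round(2))
if __name__=="__main__":
    go("block",cheeks,(.618,-.022,0,0),.09,.004,.11)
    go("blocktop",cheeks,(.618,-.022,0,0),.09,.06,.11,fz=0)
    go("disc",disc(.048),(.40,.217,.075,.2),.07,.06,.15)
    go("small",disc(.038),(.40,.294,.064,.2),.04,.06,.15)
    go("spindle",spindle,(.43,-.295,.060,0),.11,.058,.09)
    go("cup",lambda P:cyl(P,(0,0,0),2,.042,.055),(.60,-.165,.055,0),.07,.03,.12,fixyaw=True)
    go("nut",lambda P:cyl(P,(0,0,0),2,.032,.017),(.65,.13,.017,0),.06,.005,.12,fixyaw=True)
E
python3 f1.py
```

```text
block scene [616.3 -21.3  13.4] yaw deg -7.01 1036 1337 3.03
block top [614.7 -20.   12.2] yaw deg -7.23 1033 1464 3.21
block both [615.5 -21.   12.6] yaw deg -6.96 2053 2801 3.1
blocktop scene [614.7 -21.    0. ] yaw deg -6.93 332 332 1.82
blocktop top [615.9 -18.4   0. ] yaw deg -6.51 211 213 2.42
blocktop both [615.  -20.7   0. ] yaw deg -6.83 543 545 2.11
disc scene [401.4 223.9  76.5] yaw deg 8.98 335 343 2.04
disc top [403.9 224.4  76. ] yaw deg 10.51 316 317 1.84
disc both [402.9 224.1  76. ] yaw deg 9.63 651 660 2.02
small scene [387.9 302.8  64.4] yaw deg 8.9 172 175 2.08
small top [391.2 303.9  64.6] yaw deg 9.49 219 220 1.94
small both [389.9 303.4  64.5] yaw deg 8.91 392 395 2.15
spindle scene [ 423.5 -297.7   62. ] yaw deg -6.48 236 251 2.47
spindle top [ 423.3 -297.8   61.5] yaw deg -6.29 359 386 2.62
spindle both [ 423.3 -297.8   61.8] yaw deg -6.42 595 637 2.56
cup scene [ 589.8 -169.6   70.1] yaw deg 0.0 725 883 3.59
cup top [ 586.5 -165.4   94.2] yaw deg 0.0 466 520 3.82
cup both [ 588.9 -168.2   67.8] yaw deg 0.0 1089 1403 3.7
nut scene [645.1 130.1  17.9] yaw deg 0.0 302 305 2.3
nut top [648.4 132.9  17.5] yaw deg 0.0 326 378 2.82
nut both [646.6 131.2  17.7] yaw deg 0.0 630 683 2.76
```

```bash
cat > ov.py <<'E'
from h import *
def Rz(a): return np.array([[np.cos(a),-np.sin(a),0],[np.sin(a),np.cos(a),0],[0,0,1]])
def boxw(c,h):
    c=np.array(c);h=np.array(h)
    V=[c+h*np.array(s) for s in [(-1,-1,-1),(1,-1,-1),(1,1,-1),(-1,1,-1),(-1,-1,1),(1,-1,1),(1,1,1),(-1,1,1)]]
    return [(V[a],V[b]) for a,b in [(0,1),(1,2),(2,3),(3,0),(4,5),(5,6),(6,7),(7,4),(0,4),(1,5),(2,6),(3,7)]]
def circ(c,ax,r,n=40):
    t=np.linspace(0,2*np.pi,n+1);P=np.zeros((n+1,3));o=[i for i in range(3) if i!=ax];P[:,o[0]]=r*np.cos(t);P[:,o[1]]=r*np.sin(t);P+=np.array(c)
    return list(zip(P[:-1],P[1:]))
BLK=boxw((0,0,.006),(.065,.054,.006))+sum([boxw((0,s*.038,.0537),(.028,.008,.0417)) for s in(1,-1)],[])+sum([circ((0,s*y,.0754),1,.0095) for s in(1,-1) for y in(.030,.046)],[])
def DISC(r): return sum([circ((0,y,0),1,r) for y in(-.012,.012)],[])
SPN=boxw((-.071,0,0),(.025,.013,.013))+circ((-.046,0,0),0,.008)+circ((.052,0,0),0,.008)+circ((.066,0,0),0,.004)+[((-.046,.008,0),(.052,.008,0)),((-.046,-.008,0),(.052,-.008,0)),((-.046,0,.008),(.052,0,.008)),((.052,.008,0),(.066,.004,0)),((.052,-.008,0),(.066,-.004,0))]
def over(n,rgb,items,ctr,hw,s,fn):
    u0,v0=ctr[0]-hw[0],ctr[1]-hw[1]
    im=cv2.resize(rgb[v0:v0+2*hw[1],u0:u0+2*hw[0],::-1],None,fx=s,fy=s,interpolation=cv2.INTER_CUBIC).copy()
    for segs,p,col in items:
        S=np.array(segs).reshape(-1,3)@Rz(p[3]).T+np.array(p[:3])
        q=(proj(n,S)-[u0,v0]+.5)*s-.5
        for a,b in q.reshape(-1,2,2): cv2.line(im,tuple(np.round(a*8).astype(int)),tuple(np.round(b*8).astype(int)),col,1,cv2.LINE_AA,3)
    cv2.imwrite(fn,im);return im
E
python3 - <<'E'
from ov import *
r=np.radians
b=(.6152,-.0203,0,r(-6.8))
for n,c in(("top",(268,180)),("scene",(264,228))):
    rgb=np.load(f"pics/{n}0rgb.npy")
    A=over(n,rgb,[(BLK,b,(0,255,0))],c,(28,36),8,"/tmp/a.png")
    c2=[int(x) for x in proj(n,(.403,.224,.075))[0]];c3=[int(x) for x in proj(n,(.423,-.298,.06))[0]]
    B=over(n,rgb,[(DISC(.048),(.4029,.2241,.075,r(9.6)),(0,160,0)),(DISC(.038),(.39,.3034,.064,r(9.6)),(200,0,0))],c2,(28,18),6,"/tmp/b.png")
    C=over(n,rgb,[(SPN,(.4233,-.2978,.060,r(-6.4)),(0,200,0))],c3,(28,30),6,"/tmp/b.png")
    B=np.vstack([B,C])[:576];im=np.zeros((576,448+336,3),np.uint8);im[:,:448]=A;im[:B.shape[0],448:]=B
    cv2.imwrite(f"pics/ov_{n}.png",im)
E
```

```text
(no output)
```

View pics/ov_top.png

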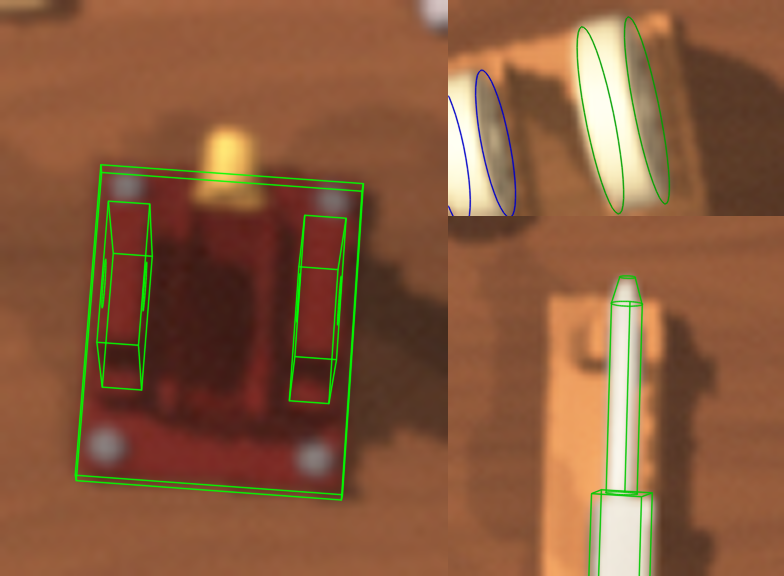

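View pics/ov_scene.png

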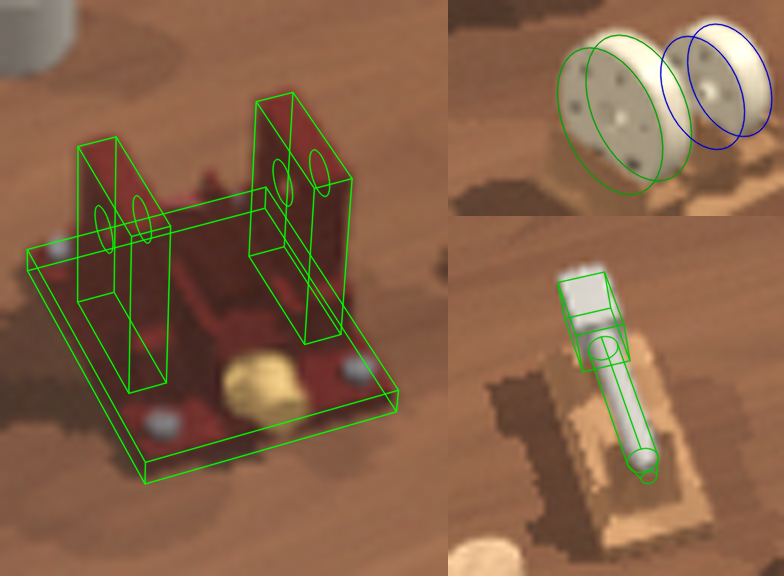

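```bash
cat > plan.py <<'E'
import sys,numpy as np
from scipy.spatial.transform import Rotation as Ro
from workcell import manip
def Rd(phi):
    p=np.radians(phi);return np.array([[-np.sin(p),np.cos(p),0],[np.cos(p),np.sin(p),0],[0,0,-1]])
def plan(x,y,z,phi,n,g,start=None):
    o=manip.get_obs();p=o['position'];R=Ro.from_quat(o['ee_rot']).as_matrix()
    if start is not None:p,R=start
    T=np.array([x,y,z]);Rt=Rd(phi)
    rows=[]
    for i in range(n):
        k=n-i
        d=R.T@((T-p)/k);w=Ro.from_matrix(R.T@Rt).as_rotvec(degrees=True)/k
        d=d.round(4);w=w.round(1)
        rows.append([*d.tolist(),*w.tolist(),g]);p=p+R@d;R=R@Ro.from_rotvec(w,degrees=True).as_matrix()
    return rows,(p,R)
if __name__=="__main__":
    a=[float(v) for v in sys.argv[1:]];s=None
    while a:
        rows,s=plan(*a[:4],int(a[4]),a[5],s);a=a[6:]
        print("[",",\n".join(str([round(v,4)+0.0 for v in r]) for r in rows),"]", s[0].round(4))
def st():
    o=manip.get_obs();R=Ro.from_quat(o['ee_rot']).as_matrix()
    print('t',round(o['clock'],2),'p',(o['position']*1000).round(1),'phi',np.degrees(np.arctan2(R[1,1],R[0,1])).round(2),'tilt',np.degrees(np.arccos(-R[2,2])).round(2),'F',o['ft_force'].round(1),'T',o['torque'].round(2),'g',round(o['grip_width'],3),'q',o['joint_pos'].round(2))
E
python3 plan.py .403 .224 .20 99.6 9 1
```

```text
[ [-0.0322, -0.0296, 0.0034, 0.0, 0.0, -3.5, 1.0],
[-0.0303, -0.0315, 0.0034, 0.0, 0.0, -3.5, 1.0],
[-0.0284, -0.0332, 0.0035, 0.0, 0.0, -3.5, 1.0],
[-0.0263, -0.0349, 0.0034, 0.0, 0.0, -3.5, 1.0],
[-0.0241, -0.0365, 0.0035, 0.0, 0.0, -3.5, 1.0],
[-0.0218, -0.0379, 0.0034, 0.0, 0.0, -3.5, 1.0],
[-0.0195, -0.0391, 0.0035, 0.0, 0.0, -3.5, 1.0],
[-0.017, -0.0402, 0.0034, 0.0, 0.0, -3.5, 1.0],
[-0.0145, -0.0412, 0.0035, -0.1, 0.0, -3.6, 1.0] ] [0.403 0.224 0.2  ]
```

>>> move_arm([
  [-0.032,-0.03,0.0034,0,0,-3.5,1],
  [-0.03,-0.0315,0.0034,0,0,-3.5,1],
  [-0.0284,-0.0332,0.0035,0,0,-3.5,1],
  [-0.0263,-0.0349,0.0034,0,0,-3.5,1],
  [-0.0241,-0.0365,0.0035,0,0,-3.5,1],
  [-0.0218,-0.0379,0.0034,0,0,-3.5,1],
  [-0.0195,-0.0391,0.0035,0,0,-3.5,1],
  [-0.017,-0.0402,0.0034,0,0,-3.5,1],
  [-0.0145,-0.0412,0.0035,-0.1,0,-3.6,1],
  [0,0,0,0,0,0,1],
])

```text
clock: 1.35
position: [0.4036, 0.221, 0.1999]
ee_rot: [-0.081, 0.997, 0.001, -0.0]
ft_force: [-0.9, 1.3, 0.6]
grip_width: 0.998
```

```bash
cat > snap.py <<'E'
import sys
from h import *
from plan import st
def snap(tag):
    out={}
    for n in("scene","top"):
        p,d=viewer.camera(n);np.save(f"pics/{n}{tag}rgb.npy",p);np.save(f"pics/{n}W{tag}.npy",cloud(n,d));out[n]=p
    return out
def crop(n,rgb,c,hw,s): 
    u0,v0=c[0]-hw[0],c[1]-hw[1];return cv2.resize(rgb[v0:v0+2*hw[1],u0:u0+2*hw[0],::-1],None,fx=s,fy=s,interpolation=cv2.INTER_CUBIC)
if __name__=="__main__":
    tag=sys.argv[1];X=[float(v) for v in sys.argv[2:5]]
    o=snap(tag);st();ims=[]
    for n in("scene","top"):
        c=[int(v) for v in proj(n,X)[0]];print(n,c);ims.append(crop(n,o[n],c,(33,40),6))
    cv2.imwrite(f"pics/s{tag}.png",np.hstack(ims))
E
python3 snap.py A .403 .224 .15
```

```text
t 1.45 p [402.2 224.3 200.2] phi 99.55 tilt 0.11 F [-0.2  1.  -0.7] T [ 0.03  0.01 -0.02] g 1.0 q [-0.77 -0.02  0.17  1.93  0.    1.23  1.13]
scene [292, 145]
top [185, 249]
```

View pics/sA.png

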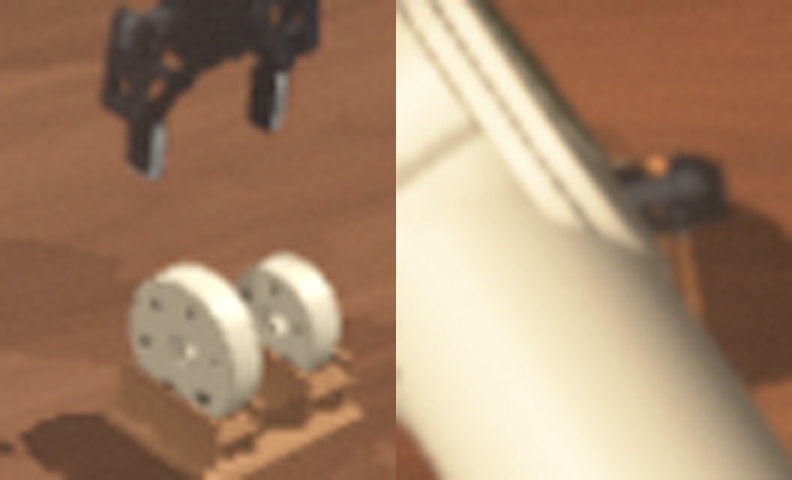

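Run:
```python
from h import *
from scipy.spatial.transform import Rotation as Ro
W=np.load("pics/sceneWA.npy").reshape(-1,3);o=manip.get_obs();R=Ro.from_quat(o['ee_rot']).as_matrix()
Q=(W-o['position'])@R
for sg in(1,-1):
    m=(abs(Q[:,0])<.03)&(Q[:,1]*sg>.03)&(Q[:,1]*sg<.07)&(Q[:,2]>-.035)&(Q[:,2]<.01)
    q=Q[m]*1000;print(sg,len(q));print('x',np.percentile(q[:,0],[2,10,50,90,98]).round(1),'y',np.percentile(q[:,1],[2,10,50,90,98]).round(1),'z',np.percentile(q[:,2],[50,90,95,98,100]).round(1))
```

```text
1 30
x [-9.9 -8.6 -1.7  8.  10. ] y [35.1 36.  38.2 42.5 45.8] z [-24.  -17.3 -16.3 -15.7 -15. ]
-1 24
x [-12.1 -10.2  -5.7   2.2   4.9] y [-62.3 -61.1 -56.  -49.8 -48.2] z [-26.4 -21.7 -21.1 -19.8 -18.9]
```

>>> move_arm([
  [0,0,0.025,0,0,0,1],
  [0,0,0.035,0,0,0,1],
  [0,0,0.03,0,0,0,1],
  [0,0,0.014,0,0,0,1],
  [0,0,0,0,0,0,0.2],
  [0,0,0,0,0,0,0.2],
  [0,0,0,0,0,0,0.2],
], force=20)

```text
clock: 2.33
position: [0.403, 0.2249, 0.0973]
ee_rot: [-0.084, 0.996, 0.001, 0.001]
ft_force: [-0.2, 0.4, 0.7]
grip_width: 0.6
```

```bash
python3 snap.py B .403 .224 .12
```

```text
t 2.42 p [402.8 224.7  97. ] phi 99.61 tilt 0.16 F [-0.6 -0.4 -0.7] T [-0.02 -0.02  0.02] g 0.604 q [-0.77  0.1   0.17  2.05 -0.02  1.    1.15]
scene [291, 152]
top [187, 250]
```

View pics/sB.png

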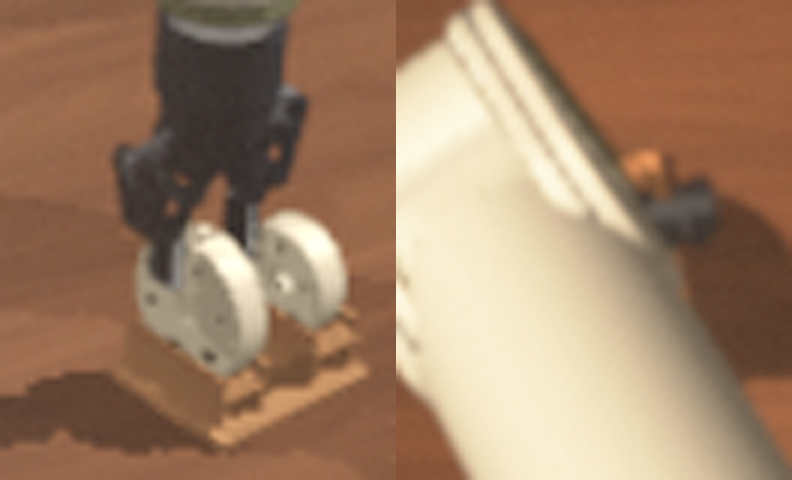

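>>> move_arm([
  [0,0,0,0,0,0,-0.1],
  [0,0,0,0,0,0,-0.2],
  [0,0,0,0,0,0,-0.3],
  [0,0,0,0,0,0,-0.3],
], force=20)

```text
clock: 2.92
position: [0.4024, 0.2244, 0.0963]
ee_rot: [-0.084, 0.996, 0.001, -0.0]
ft_force: [0.0, 0.3, 1.0]
grip_width: 0.352
```

```bash
python3 -c "from plan import st;st()"
```

```text
t 2.92 p [402.4 224.4  96.3] phi 99.61 tilt 0.1 F [0.  0.3 1. ] T [-0.   -0.01  0.01] g 0.352 q [-0.77  0.1   0.17  2.05 -0.02  1.    1.15]
```

>>> move_arm([
  [0,0,0,0,0,0,-0.4],
  [0,0,0,0,0,0,-0.5],
  [0,0,0,0,0,0,-1],
  [0,0,0,0,0,0,-1],
], force=50)

```text
clock: 3.42
position: [0.4024, 0.2246, 0.0964]
ee_rot: [-0.084, 0.996, 0.001, 0.0]
ft_force: [-1.0, 0.6, 2.4]
grip_width: 0.27
```

```bash
python3 -c "from plan import st;st()"
```

```text
t 3.42 p [402.4 224.6  96.4] phi 99.62 tilt 0.12 F [-1.   0.6  2.4] T [0.18 0.22 0.02] g 0.27 q [-0.77  0.1   0.17  2.05 -0.02  1.    1.15]
```

>>> move_arm([
  [0,0,-0.005,0,0,0,-1],
  [0,0,-0.015,0,0,0,-1],
  [0,0,-0.03,0,0,0,-1],
  [0,0,-0.04,0,0,0,-1],
  [0,0,-0.04,0,0,0,-1],
  [0,0,-0.02,0,0,0,-1],
  [0,0,0,0,0,0,-1],
])

```text
clock: 4.3
position: [0.4031, 0.2244, 0.2482]
ee_rot: [-0.084, 0.996, 0.002, 0.001]
ft_force: [0.5, -0.3, -4.6]
grip_width: 0.271
```

```bash
python3 snap.py C .403 .224 .22; python3 plan.py .60 0 .25 83.2 6 -1 .615 -.0207 .21 83.2 3 -1
```

```text
t 4.4 p [402.1 223.8 245.8] phi 99.61 tilt 0.09 F [-0.   0.7 -3.9] T [ 0.02  0.06 -0.01] g 0.269 q [-0.78 -0.05  0.17  1.86  0.01  1.33  1.13]
scene [293, 128]
top [181, 247]
[ [-0.0263, -0.0423, -0.0008, 0.0, 0.0, 2.7, -1.0],
[-0.0283, -0.041, -0.0008, 0.0, 0.0, 2.7, -1.0],
[-0.0301, -0.0396, -0.0008, 0.0, 0.0, 2.8, -1.0],
[-0.0321, -0.0381, -0.0008, 0.0, 0.0, 2.7, -1.0],
[-0.0338, -0.0366, -0.0008, 0.0, 0.0, 2.8, -1.0],
[-0.0355, -0.0348, -0.0007, 0.1, -0.1, 2.7, -1.0] ] [0.6  0.   0.25]
[ [-0.0058, -0.0063, 0.0133, 0.0, 0.0, 0.0, -1.0],
[-0.0058, -0.0062, 0.0134, 0.0, 0.0, 0.0, -1.0],
[-0.0057, -0.0063, 0.0133, 0.0, 0.0, 0.0, -1.0] ] [ 0.615  -0.0207  0.21  ]
```

View pics/sC.png

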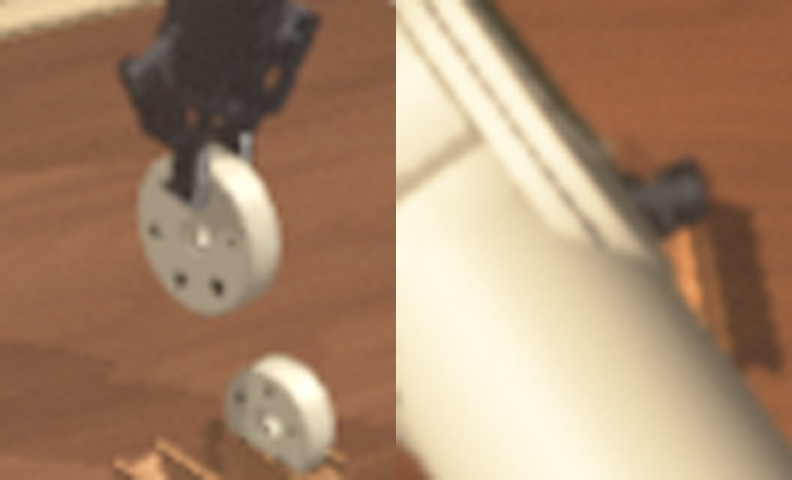

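```bash
cat > dfit.py <<'E'
import sys
from fit import *
from scipy.spatial.transform import Rotation as Ro
o=manip.get_obs();R=Ro.from_quat(o['ee_rot']).as_matrix();p=o['position']
c=p+np.array([0,0,-.0214]);yaw=np.arctan2(R[1,1],R[0,1])-np.pi/2
for n in sys.argv[2:]:
    W=np.load(f"pics/{n}W{sys.argv[1]}.npy").reshape(-1,3)
    m=(np.linalg.norm(W-c,axis=1)<.065)&(W[:,2]<c[2]+.02);
    f,N,e=fit(disc(.048),W[m],[*c,yaw])
    print(n,(f[:3]*1000).round(1),np.degrees(f[3]).round(2),N,e.round(2),'minus expected (tool x,y,z)',((f[:3]-c)@R*1000).round(1),np.degrees(f[3]-yaw).round(2))
E
python3 dfit.py C scene
```

```text
scene [403.1 223.5 230. ] 9.47 293 2.06 minus expected (tool x,y,z) [-0.9 -0.4 -5.6] -0.13
```

>>> move_arm([
  [-0.0263,-0.0423,-0.0008,0,0,2.7,-1],
  [-0.0283,-0.041,-0.0008,0,0,2.7,-1],
  [-0.03,-0.0396,-0.0008,0,0,2.8,-1],
  [-0.032,-0.038,-0.0008,0,0,2.7,-1],
  [-0.0338,-0.0366,-0.0008,0,0,2.8,-1],
  [-0.0355,-0.0348,-0.0007,0.1,-0.1,2.7,-1],
  [-0.0058,-0.0063,0.0133,0,0,0,-1],
  [-0.0058,-0.0062,0.0134,0,0,0,-1],
  [-0.0057,-0.0063,0.0133,0,0,0,-1],
  [0,0,0,0,0,0,-1],
])

```text
clock: 5.65
position: [0.6143, -0.0202, 0.209]
ee_rot: [0.059, 0.998, -0.0, -0.001]
ft_force: [-0.5, -0.4, -3.9]
grip_width: 0.268
```

```bash
python3 snap.py D .615 -.02 .14; python3 dfit.py D scene top
```

```text
t 5.75 p [615.  -19.7 210.7] phi 83.25 tilt 0.08 F [ 0.3 -0.1 -3.6] T [ 0.07 -0.04 -0.  ] g 0.271 q [-0.41  0.34  0.47  1.54 -0.16  1.3   1.53]
scene [262, 200]
top [267, 175]
scene [613.8 -21.4 189.3] -6.85 254 1.47 minus expected (tool x,y,z) [ 1.  -1.8  0.1] -0.11
top [615.  -19.7 189.3] -6.75 0 nan minus expected (tool x,y,z) [0. 0. 0.] 0.0
  return _methods._mean(a, axis=axis, dtype=dtype,
  ret = ret.dtype.type(ret / rcount)
```

View pics/sD.png

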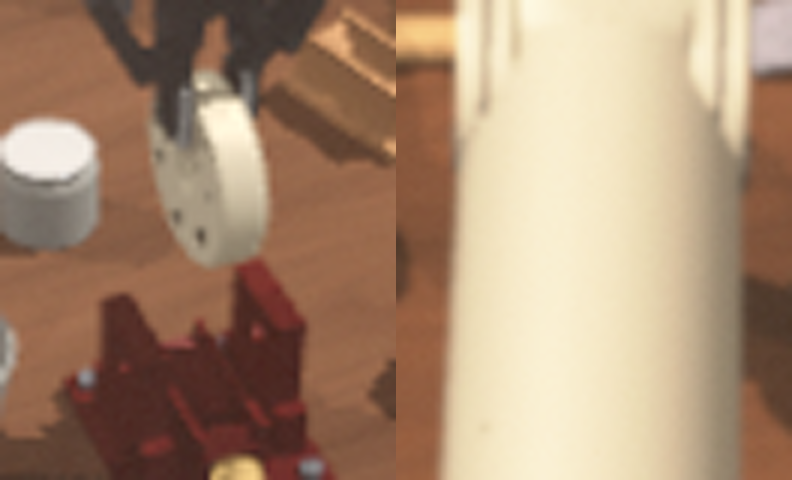

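```bash
cat > b2.py <<'E'
from fit import *
def ch(P): return np.min([box(P,(0,s*.038,.0537),(.028,.008,.0417)) for s in(1,-1)],0)
for t in("","A","B","C","D"):
  for n in("scene","top"):
    try: W=np.load(f"pics/{n}W{t}.npy").reshape(-1,3)
    except: continue
    if n=="top" and t=="D": continue
    m=(np.hypot(W[:,0]-.615,W[:,1]+.0205)<.09)&(W[:,2]>.055)&(W[:,2]<.11)
    for fz in(None,0):
        f,N,e=fit(ch,W[m],[.615,-.0205,0,-.119],fz=fz); print(t,n,(f[:3]*1000).round(1),np.degrees(f[3]).round(2),N,e.round(2))
E
python3 b2.py
```

```text
scene [614.8 -21.    1.4] -6.66 362 1.65
 scene [614.7 -21.    0. ] -6.71 362 1.79
 top [615.9 -18.4   1.6] -6.46 221 2.09
 top [615.8 -18.5   0. ] -6.43 219 2.38
A scene [614.8 -21.    1.5] -6.84 364 1.43
A scene [614.8 -21.    0. ] -6.82 364 1.63
A top [615.6 -18.3   1.5] -6.92 219 2.36
A top [615.6 -18.4   0. ] -6.96 215 2.47
B scene [614.5 -20.9   1.1] -7.05 363 1.47
B scene [614.5 -20.9   0. ] -7.07 363 1.61
B top [615.9 -19.    1.6] -6.84 218 2.37
B top [615.9 -19.6   0. ] -6.89 215 2.53
C scene [614.8 -21.    1.4] -6.76 364 1.49
C scene [614.7 -20.9   0. ] -6.83 364 1.66
C top [615.8 -19.8   1.3] -6.59 218 2.33
C top [615.8 -19.6   0. ] -6.72 217 2.49
D scene [614.9 -21.    1.1] -6.47 367 1.45
D scene [614.9 -21.    0. ] -6.49 367 1.56
```

```bash
python3 plan.py .616 -.0192 .150 83.2 4 -1 .616 -.0192 .105 83.2 4 -1
```

```text
[ [-0.0002, 0.0001, 0.0152, 0.0, 0.0, 0.0, -1.0],
[-0.0002, 0.0001, 0.0152, 0.0, 0.0, 0.0, -1.0],
[-0.0002, 0.0002, 0.0152, 0.0, 0.0, 0.0, -1.0],
[-0.0002, 0.0001, 0.0151, 0.0, 0.1, 0.1, -1.0] ] [ 0.6159 -0.0192  0.15  ]
[ [0.0, 0.0, 0.0113, 0.0, 0.0, 0.0, -1.0],
[0.0, 0.0, 0.0112, 0.0, 0.0, 0.0, -1.0],
[0.0, 0.0, 0.0113, 0.0, 0.0, 0.0, -1.0],
[-0.0001, 0.0, 0.0112, 0.0, 0.0, 0.0, -1.0] ] [ 0.616  -0.0192  0.105 ]
```

>>> move_arm([
  [-0.0005,0.0003,0.015,0,0,0,-1],
  [-0.0005,0.0002,0.02,0,0,0,-1],
  [0,0,0.02,0,0,0,-1],
  [0,0,0.015,0,0,0,-1],
  [0,0,0.01,0,0,0,-1],
  [0,0,0.01,0,0,0,-1],
  [0,0,0.005,0,0,0,-1],
  [0,0,0.004,0,0,0,-1],
  [0,0,0,0,0,0,-1],
])

```text
clock: 6.88
position: [0.6163, -0.0199, 0.1115]
ee_rot: [0.059, 0.998, 0.0, 0.001]
ft_force: [-1.0, 0.4, -4.3]
grip_width: 0.27
```

```bash
python3 snap.py E .615 -.02 .10; python3 dfit.py E scene
```

```text
t 6.97 p [616.5 -19.9 111.9] phi 83.21 tilt 0.1 F [-0.2 -0.8 -4.3] T [-0.01  0.   -0.02] g 0.269 q [-0.39  0.42  0.44  1.65 -0.2   1.11  1.56]
scene [262, 210]
top [267, 178]
scene [619.7 -21.7  78. ] -7.09 272 2.63 minus expected (tool x,y,z) [-3.4 -1.4 12.5] -0.3
```

View pics/sE.png

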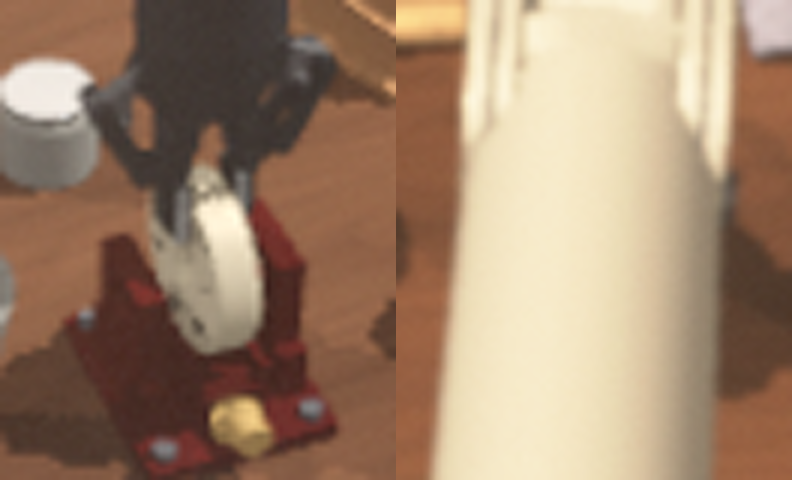

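>>> move_arm([
  [0,0,0.005,0,0,0,-1],
  [0,0,0.004,0,0,0,-1],
  [0,0,0.0025,0,0,0,-1],
  [0,0,0.001,0,0,0,-1],
  [0,0,0.001,0,0,0,-1],
  [0,0,0,0,0,0,-1],
])

```text
clock: 7.72
position: [0.6163, -0.0199, 0.0981]
ee_rot: [0.059, 0.998, -0.0, 0.001]
ft_force: [0.9, -0.5, -3.8]
grip_width: 0.268
```

```bash
python3 -c "from plan import st;st()"
```

```text
t 7.72 p [616.3 -19.9  98.1] phi 83.21 tilt 0.08 F [ 0.9 -0.5 -3.8] T [-0.03 -0.   -0.  ] g 0.268 q [-0.39  0.44  0.44  1.66 -0.21  1.09  1.56]
```

>>> move_arm([
  [0,0,0.0007,0,0,0,-1],
  [0,0,0.0007,0,0,0,-1],
  [0,0,0,0,0,0,-1],
])

```text
clock: 8.1
position: [0.6165, -0.0199, 0.0973]
ee_rot: [0.059, 0.998, 0.0, 0.001]
ft_force: [-3.8, 0.1, 5.1]
grip_width: 0.268
```

```bash
python3 -c "from plan import st;st()"
```

```text
t 8.1 p [616.5 -19.9  97.3] phi 83.21 tilt 0.11 F [-3.8  0.1  5.1] T [0.06 0.75 0.04] g 0.268 q [-0.39  0.44  0.44  1.66 -0.21  1.09  1.56]
```

>>> move_arm([
  [0.001,0,0,0,0,0,-1],
  [0,0,0.0005,0,0,0,-1],
  [0,0,0,0,0,0,-1],
])

```text
clock: 8.48
position: [0.6157, -0.0198, 0.0969]
ee_rot: [0.059, 0.998, 0.0, 0.001]
ft_force: [-3.3, 0.1, 6.5]
grip_width: 0.271
```

```bash
python3 -c "from plan import st;st()"
```

```text
t 8.47 p [615.7 -19.8  96.9] phi 83.21 tilt 0.13 F [-3.3  0.1  6.5] T [ 0.01  0.58 -0.09] g 0.271 q [-0.39  0.44  0.44  1.66 -0.21  1.08  1.56]
```

>>> move_arm([
  [0,0,0,0,0,0,-1],
  [0,0,0,0,0,0,-0.4],
  [0,0,0,0,0,0,-0.3],
  [0,0,0,0,0,0,-0.2],
  [0,0,0,0,0,0,-0.2],
  [0,0,0,0,0,0,-0.2],
], force=20)

```text
clock: 9.22
position: [0.6154, -0.0198, 0.0962]
ee_rot: [0.059, 0.998, -0.0, 0.001]
ft_force: [-0.1, 0.1, -0.4]
grip_width: 0.4
```

```bash
python3 -c "from plan import st;st()"
```

```text
t 9.22 p [615.4 -19.8  96.2] phi 83.21 tilt 0.08 F [-0.1  0.1 -0.4] T [-0.03  0.02  0.02] g 0.4 q [-0.39  0.44  0.44  1.66 -0.21  1.08  1.56]
```

```bash
python3 plan.py .616 -.0198 .25 83.4 4 -0.2 .353 -.290 .17 83.6 9 0.2
```

```text
[ [-0.0002, 0.0, -0.0385, 0.0, 0.0, 0.0, -0.2],
[-0.0002, 0.0, -0.0384, 0.0, 0.0, -0.1, -0.2],
[-0.0002, 0.0, -0.0385, 0.0, 0.0, 0.0, -0.2],
[-0.0002, 0.0001, -0.0384, 0.0, 0.1, -0.1, -0.2] ] [ 0.616  -0.0198  0.25  ]
[ [0.0256, -0.0332, 0.0089, 0.0, 0.0, 0.0, 0.2],
[0.0256, -0.0332, 0.0089, 0.0, 0.0, 0.0, 0.2],
[0.0256, -0.0332, 0.0089, 0.0, 0.0, 0.0, 0.2],
[0.0256, -0.0332, 0.0089, 0.0, 0.0, 0.0, 0.2],
[0.0256, -0.0332, 0.0089, 0.0, 0.0, 0.0, 0.2],
[0.0255, -0.0332, 0.0089, 0.0, 0.0, 0.0, 0.2],
[0.0256, -0.0331, 0.0089, 0.0, 0.0, -0.1, 0.2],
[0.0256, -0.0331, 0.0089, 0.0, 0.0, 0.0, 0.2],
[0.0256, -0.0331, 0.0088, 0.0, 0.0, -0.1, 0.2] ] [ 0.353 -0.29   0.17 ]
```

>>> move_arm([
  [0,0,-0.01,0,0,0,-0.2],
  [0,0,-0.034,0,0,0,-0.2],
  [0,0,-0.05,0,0,0,-0.2],
  [0,0,-0.06,0,0,-0.2,-0.2],
])

```text
clock: 9.72
position: [0.6146, -0.0198, 0.2519]
ee_rot: [0.058, 0.998, -0.0, 0.0]
ft_force: [1.0, 0.0, -0.3]
grip_width: 0.403
```

>>> move_arm([
  [0.0256,-0.0332,0,0,0,0,0.2],
  [0.0256,-0.0332,0,0,0,0,0.2],
  [0.0256,-0.0332,0.01,0,0,0,0.2],
  [0.0256,-0.0332,0.01,0,0,0,0.2],
  [0.0256,-0.0332,0.01,0,0,0,0.2],
  [0.0256,-0.0332,0.01,0,0,0,0.2],
  [0.0256,-0.0332,0.01,0,0,-0.1,0.2],
  [0.0256,-0.0332,0.01,0,0,0,0.2],
  [0.0256,-0.033,0.01,0,0,-0.1,0.2],
  [0,0,0,0,0,0,0.2],
])

```text
clock: 10.98
position: [0.3499, -0.2922, 0.18]
ee_rot: [0.058, 0.998, 0.0, 0.001]
ft_force: [1.8, -0.5, 0.4]
grip_width: 0.6
```

```bash
python3 snap.py F .36 -.29 .11
python3 - <<'E'
from fit import *
r=np.radians
for n in("scene","top"):
    W=np.load(f"pics/{n}WF.npy").reshape(-1,3)
    m=(np.hypot(W[:,0]-.616,W[:,1]+.0195)<.055)&(W[:,2]>.09)&(W[:,2]<.16)
    m&=(abs((W-[.616,-.0195,0])@[-np.sin(r(-6.8)),np.cos(r(-6.8)),0])<.02)
    f,N,e=fit(disc(.048),W[m],[.616,-.0195,.0754,r(-6.8)]);print('disc',n,(f[:3]*1000).round(1),np.degrees(f[3]).round(2),N,e.round(2))
E
python3 f1.py F | grep spind
```

```text
t 11.07 p [ 352.5 -290.   180.5] phi 83.57 tilt 0.14 F [0.9 0.7 0.1] T [ 0.07  0.   -0.01] g 0.598 q [-0.14 -0.05  0.72  1.99  0.03  1.19  2.03]
scene [151, 188]
top [362, 257]
disc scene [615.1 -21.   76.6] -6.76 230 1.87
disc top [615.7 -19.1  76.5] -7.09 224 1.86
spindle scene [ 427.6 -298.    61.7] yaw deg -6.9 239 251 2.58
spindle top [ 423.4 -297.6   61.1] yaw deg -6.08 267 295 2.55
spindle both [ 423.2 -297.6   61.4] yaw deg -6.37 507 546 2.61
  return _methods._mean(a, axis=axis, dtype=dtype,
  ret = ret.dtype.type(ret / rcount)
```

View pics/sF.png

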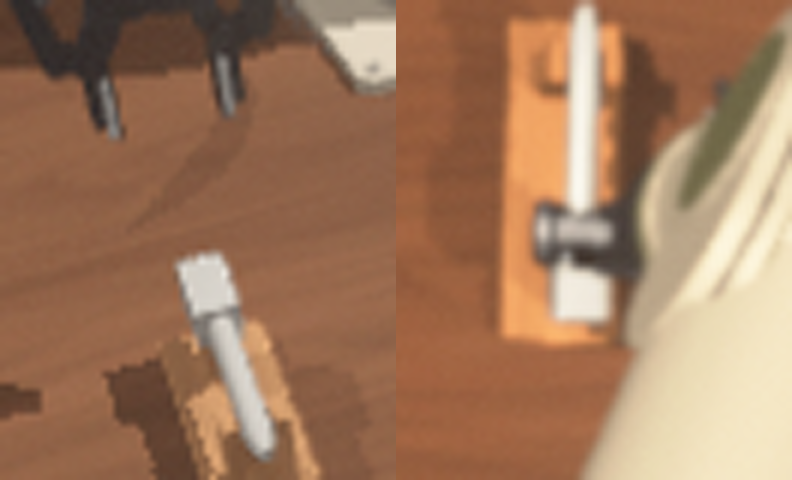

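>>> move_arm([
  [0,0,0.025,0,0,0,0.2],
  [0,0,0.035,0,0,0,0.2],
  [0,0,0.03,0,0,0,0.2],
  [0,0,0.025,0,0,0,0.2],
  [0,0,0.015,0,0,0,0.2],
  [0,0,0.0095,0,0,0,0.2],
  [0,0,0,0,0,0,0.1],
  [0,0,0,0,0,0,0],
  [0,0,0,0,0,0,-0.1],
  [0,0,0,0,0,0,-0.2],
], force=20)

```text
clock: 12.32
position: [0.3526, -0.2902, 0.0407]
ee_rot: [0.056, 0.998, -0.0, 0.001]
ft_force: [0.4, 1.2, -0.1]
grip_width: 0.397
```

```bash
python3 -c "from plan import st;st()"
```

```text
t 12.32 p [ 352.6 -290.2   40.7] phi 83.61 tilt 0.12 F [ 0.4  1.2 -0.1] T [0.03 0.02 0.04] g 0.397 q [-0.08  0.21  0.73  2.13 -0.18  0.87  2.22]
```

>>> move_arm([
  [0,0,0,0,0,0,-0.3],
  [0,0,0,0,0,0,-0.4],
  [0,0,0,0,0,0,-1],
  [0,0,0,0,0,0,-1],
  [0,0,0,0,0,0,-1],
], force=80)

```text
clock: 12.95
position: [0.3525, -0.29, 0.0406]
ee_rot: [0.056, 0.998, 0.0, 0.001]
ft_force: [-2.1, 2.5, 6.7]
grip_width: 0.292
```

```bash
python3 -c "from plan import st;st()"
```

```text
t 12.95 p [ 352.5 -290.    40.6] phi 83.62 tilt 0.09 F [-2.1  2.5  6.7] T [0.4  0.33 0.1 ] g 0.292 q [-0.08  0.21  0.73  2.13 -0.18  0.87  2.22]
```

>>> move_arm([
  [0,0,-0.005,0,0,0,-1],
  [0,0,-0.015,0,0,0,-1],
  [0,0,-0.03,0,0,0,-1],
  [0,0,-0.05,0,0,0,-1],
  [0,0,-0.05,0,0,0,-1],
  [0,0,-0.05,0,0,0,-1],
  [0,0,-0.03,0,0,0,-1],
  [0,0,0,0,0,0,-1],
])

```text
clock: 13.95
position: [0.3525, -0.2909, 0.2725]
ee_rot: [0.056, 0.998, -0.0, 0.003]
ft_force: [-0.1, -0.5, -4.8]
grip_width: 0.295
```

```bash
python3 snap.py G .39 -.29 .26
cat > sfit.py <<'E'
import sys
from fit import *
from scipy.spatial.transform import Rotation as Ro
o=manip.get_obs();R=Ro.from_quat(o['ee_rot']).as_matrix();p=o['position']
# spindle axis = minus tool x
ax=-R[:,0];yaw=np.arctan2(ax[1],ax[0]);hd=p+np.array([0,0,.0194]);mid=hd+.071*ax
def sd(P,pitch):
    c,s=np.cos(pitch),np.sin(pitch);Q=P.copy();Q[:,0],Q[:,2]=c*P[:,0]+s*P[:,2],-s*P[:,0]+c*P[:,2];return spindle(Q)
def part(W):
    a=(W-hd)@ax;rr=np.linalg.norm(W-hd-a[:,None]*ax,axis=1);return W[(a>-.04)&(a<.15)&(rr<.03)]
for n in sys.argv[2:]:
    W=part(np.load(f"pics/{n}W{sys.argv[1]}.npy").reshape(-1,3))
    x=np.array([*mid,yaw,0.])
    f=lambda x:sd(tf(W,x[:4]),x[4])*1000
    keep=W
    for g in(25,12,8,6):
        W=keep[np.abs(sd(tf(keep,x[:4]),x[4])*1000)<g]
        x=least_squares(f,x,loss='soft_l1',f_scale=1.5,x_scale=[.01]*5).x
    d=x[:3]-mid
    print(n,len(W),(x[:3]*1000).round(1),'yaw,pitch',np.degrees(x[3:]).round(2),'exp yaw',np.degrees(yaw).round(2),'off along',(d@ax*1000).round(1),'lat',(d@R[:,1]*1000).round(1),'z',(d[2]*1000).round(1),np.sqrt(np.mean(f(x)**2)).round(2))
E
python3 sfit.py G scene top
```

```text
t 14.05 p [ 351.5 -289.9  269.5] phi 83.59 tilt 0.05 F [-0.2 -0.8 -4.9] T [ 0.02  0.09 -0.05] g 0.292 q [-0.18 -0.14  0.72  1.86  0.09  1.39  1.97]
scene [147, 153]
top [373, 242]
scene 278 [ 419.7 -298.7  293.1] yaw,pitch [-5.64 -0.3 ] exp yaw -6.41 off along -2.3 lat -1.1 z 4.1 2.03
top 240 [ 423.8 -299.3  291.1] yaw,pitch [-5.77 -0.5 ] exp yaw -6.41 off along 2.0 lat -1.3 z 2.1 1.75
```

View pics/sG.png

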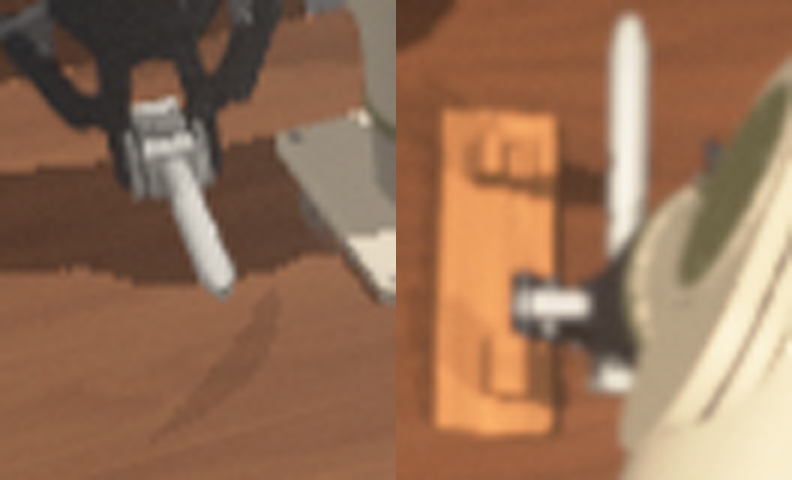

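```bash
python3 plan.py .640 .1823 .25 -6.8 14 -1
```

```text
[ [-0.0167, 0.0358, 0.0014, 0.0, 0.0, 6.5, -1.0],
[-0.0126, 0.0375, 0.0014, 0.0, 0.0, 6.5, -1.0],
[-0.0082, 0.0387, 0.0014, 0.0, 0.0, 6.4, -1.0],
[-0.0039, 0.0393, 0.0014, 0.0, 0.0, 6.5, -1.0],
[0.0006, 0.0395, 0.0014, 0.0, 0.0, 6.4, -1.0],
[0.005, 0.0392, 0.0014, 0.0, 0.0, 6.5, -1.0],
[0.0094, 0.0384, 0.0014, 0.0, 0.0, 6.4, -1.0],
[0.0137, 0.0371, 0.0014, 0.0, 0.0, 6.5, -1.0],
[0.0178, 0.0353, 0.0015, 0.0, 0.0, 6.4, -1.0],
[0.0216, 0.0331, 0.0014, 0.0, 0.0, 6.5, -1.0],
[0.0252, 0.0305, 0.0015, 0.0, 0.0, 6.4, -1.0],
[0.0284, 0.0275, 0.0014, 0.0, 0.0, 6.5, -1.0],
[0.0313, 0.024, 0.0015, 0.0, 0.0, 6.4, -1.0],
[0.0339, 0.0204, 0.0014, 0.0, 0.0, 6.5, -1.0] ] [0.64   0.1823 0.25  ]
```

>>> move_arm([
  [-0.0167,0.0358,0.0014,0,0,6.5,-1],
  [-0.0126,0.0375,0.0014,0,0,6.5,-1],
  [-0.0082,0.0387,0.0014,0,0,6.4,-1],
  [-0.0039,0.0393,0.0014,0,0,6.5,-1],
  [0.0006,0.0395,0.0014,0,0,6.4,-1],
  [0.005,0.0392,0.0014,0,0,6.5,-1],
  [0.0094,0.0384,0.0014,0,0,6.4,-1],
  [0.0137,0.037,0.0014,0,0,6.5,-1],
  [0.0178,0.0353,0.0014,0,0,6.4,-1],
  [0.0216,0.033,0.0014,0,0,6.5,-1],
])

```text
clock: 15.3
position: [0.5575, 0.048, 0.2543]
ee_rot: [0.582, 0.813, -0.001, -0.0]
ft_force: [0.1, -0.5, -4.0]
grip_width: 0.296
```

>>> move_arm([
  [0.0252,0.0305,0.0014,0,0,6.4,-1],
  [0.0284,0.0275,0.0014,0,0,6.5,-1],
  [0.0313,0.024,0.0014,0,0,6.4,-1],
  [0.0339,0.0204,0.0014,0,0,6.5,-1],
  [0,0,0,0,0,0,-1],
])

```text
clock: 15.92
position: [0.6395, 0.1857, 0.2471]
ee_rot: [0.747, 0.665, -0.002, -0.001]
ft_force: [-0.8, -0.0, -3.9]
grip_width: 0.29
```

```bash
python3 snap.py H .635 .11 .22;python3 sfit.py H scene top;  python3 plan.py .640 .1823 .056 -6.8 5 -1
```

```text
t 16.02 p [639.6 181.8 248.6] phi -6.76 tilt 0.17 F [-0.1  0.  -4.5] T [ 0.04 -0.05 -0.04] g 0.296 q [-0.59  0.42  0.34  1.33 -0.14  1.41 -0.37]
scene [304, 171]
top [221, 163]
scene 303 [630.7 114.  267.2] yaw,pitch [-98.1    0.21] exp yaw -96.76 off along -2.6 lat -0.8 z -0.9 2.63
top 196 [630.8 104.8 267.4] yaw,pitch [-96.4    0.11] exp yaw -96.76 off along 6.5 lat 0.4 z -0.8 2.02
[ [0.0002, 0.0001, 0.0385, 0.0, 0.0, 0.0, -1.0],
[0.0002, 0.0001, 0.0385, 0.0, 0.0, 0.0, -1.0],
[0.0002, 0.0002, 0.0385, 0.0, 0.0, 0.0, -1.0],
[0.0002, 0.0001, 0.0385, 0.0, 0.1, 0.0, -1.0],
[0.0002, 0.0002, 0.0385, -0.1, 0.0, 0.0, -1.0] ] [0.64   0.1823 0.056 ]
```

View pics/sH.png

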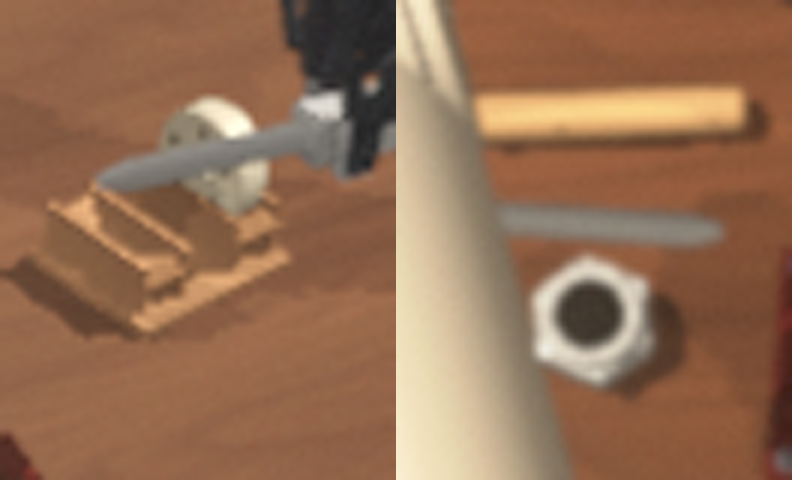

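>>> move_arm([
  [0,0,0.03,0,0,0,-1],
  [0,0,0.04,0,0,0,-1],
  [0,0,0.045,0,0,0,-1],
  [0.0004,0.0004,0.04,0,0,0,-1],
  [0.0005,0.0005,0.025,0,0,0,-1],
  [0,0,0.0125,0,0,0,-1],
  [0,0,0,0,0,0,-1],
])

```text
clock: 16.9
position: [0.641, 0.182, 0.0581]
ee_rot: [0.748, 0.664, -0.0, 0.0]
ft_force: [-0.4, 0.2, -4.6]
grip_width: 0.292
```

```bash
python3 snap.py I .63 .08 .075;python3 sfit.py I scene top;  python3 - <<'E'
from h import *
from plan import Ro
o=manip.get_obs();R=Ro.from_quat(o['ee_rot']).as_matrix();p=o['position']
r=np.radians(-6.8);u=np.array([-np.sin(r),np.cos(r),0]);x=np.array([np.cos(r),np.sin(r),0]);d=p-np.array([.616,-.0193,.056])
print('along',(d@u*1000).round(1),'lat',(d@x*1000).round(1),'z',(d[2]*1000).round(1),'axis err deg', np.degrees(np.arctan2(R[:,0]@x,R[:,0]@u)).round(2),np.degrees(R[2,0]).round(2), 'tool xyz to world', R.round(3).tolist())
E
```

```text
t 17.0 p [642.2 182.7  59.8] phi -6.81 tilt 0.17 F [ 0.9  0.4 -3.9] T [ 0.08 -0.03  0.  ] g 0.292 q [-0.56  0.57  0.3   1.53 -0.18  1.06 -0.34]
scene [291, 209]
top [234, 176]
scene 243 [631.2 104.9  78.3] yaw,pitch [-9.783e+01 -1.000e-02] exp yaw -96.81 off along 7.6 lat -1.6 z -0.9 2.51
top 160 [632.3 105.   79.3] yaw,pitch [-96.74  -1.14] exp yaw -96.81 off along 7.3 lat -0.6 z 0.1 2.23
along 203.7 lat 2.0 z 3.8 axis err deg 0.01 0.04 tool xyz to world [[0.119, 0.993, 0.003], [0.993, -0.119, 0.0], [0.001, 0.003, -1.0]]
```

View pics/sI.png

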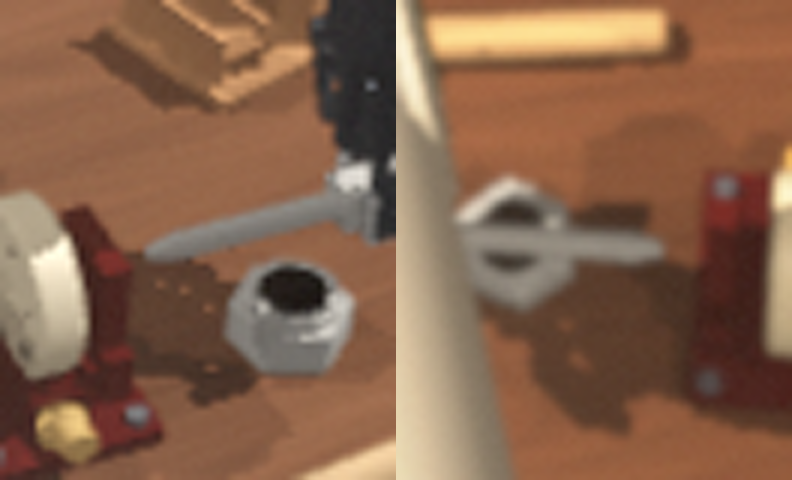

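>>> move_arm([
  [0,-0.002,0,0,0,0,-1],
  [0,0,0,0,0,0,-1],
])

```text
clock: 17.25
position: [0.6397, 0.1834, 0.0594]
ee_rot: [0.748, 0.664, 0.001, 0.001]
ft_force: [-0.1, 0.2, -4.8]
grip_width: 0.293
```

```bash
cat > rel.py <<'E'
from h import *
from plan import Ro
o=manip.get_obs();R=Ro.from_quat(o['ee_rot']).as_matrix();p=o['position']
r=np.radians(-6.8);u=np.array([-np.sin(r),np.cos(r),0]);x=np.array([np.cos(r),np.sin(r),0]);d=p-np.array([.616,-.0193,.056])
print('t',round(o['clock'],2),'along',(d@u*1000).round(1),'lat',(d@x*1000).round(1),'z',(d[2]*1000).round(1),'axis err deg', np.degrees(np.arctan2(R[:,0]@x,R[:,0]@u)).round(2),np.degrees(R[2,0]).round(2),'F along/lat/z',(o['ft_force']@u).round(1),(o['ft_force']@x).round(1),o['ft_force'][2].round(1),'T',o['torque'].round(2),'g',round(o['grip_width'],3))
E
python3 rel.py
```

```text
t 17.25 along 204.1 lat -0.5 z 3.4 axis err deg -0.02 0.04 F along/lat/z 0.2 -0.2 -4.8 T [0.12 0.   0.04] g 0.293
```

>>> move_arm([
  [0,0.001,0.0034,0,0,0,-1],
  [-0.004,0,0,0,0,0,-1],
  [-0.004,0,0,0,0,0,-1],
  [0,0,0,0,0,0,-1],
])

```text
clock: 17.75
position: [0.6396, 0.1743, 0.0552]
ee_rot: [0.748, 0.664, 0.0, 0.001]
ft_force: [-0.3, -0.1, -3.5]
grip_width: 0.29
```

```bash
python3 rel.py; python3 snap.py J .63 .05 .075;python3 sfit.py J scene top
```

```text
t 17.75 along 195.1 lat 0.5 z -0.8 axis err deg 0.04 -0.02 F along/lat/z -0.1 -0.3 -3.5 T [ 0.06 -0.03  0.04] g 0.29
t 17.85 p [639.6 175.1  55.3] phi -6.8 tilt 0.08 F [-0.8 -0.1 -3. ] T [0.09 0.01 0.02] g 0.289 q [-0.56  0.57  0.3   1.55 -0.18  1.05 -0.33]
scene [283, 212]
top [244, 176]
scene 242 [630.7 101.7  75.3] yaw,pitch [-97.77  -0.27] exp yaw -96.8 off along 2.9 lat -0.2 z 0.6 2.6
top 160 [629.8  96.9  75.3] yaw,pitch [-96.12   0.42] exp yaw -96.8 off along 7.8 lat -0.5 z 0.6 2.02
```

View pics/sJ.png

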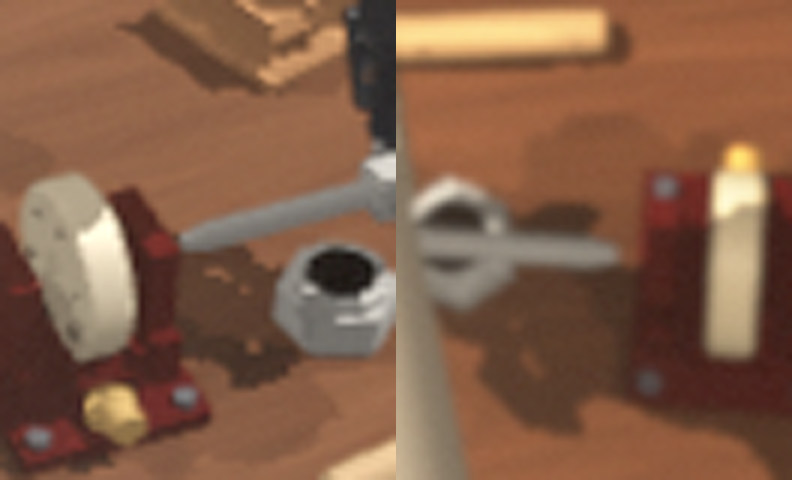

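>>> move_arm([
  [-0.002,0,-0.001,0,0,0,-1],
  [-0.004,0,0,0,0,0,-1],
  [-0.004,0,0,0,0,0,-1],
  [-0.004,0,0,0,0,0,-1],
])

```text
clock: 18.35
position: [0.6379, 0.1608, 0.0562]
ee_rot: [0.748, 0.664, 0.0, 0.001]
ft_force: [1.0, 0.2, -5.0]
grip_width: 0.29
```

```bash
python3 rel.py
```

```text
t 18.35 along 181.4 lat 0.4 z 0.2 axis err deg 0.0 0.0 F along/lat/z 0.3 1.0 -5.0 T [0.15 0.01 0.04] g 0.29
```

>>> move_arm([
  [-0.004,0,0,0,0,0,-1],
  [-0.004,0,0,0,0,0,-1],
  [-0.004,0,0,0,0,0,-1],
])

```text
clock: 18.73
position: [0.6364, 0.149, 0.0562]
ee_rot: [0.748, 0.664, 0.0, 0.0]
ft_force: [0.5, -0.4, -4.5]
grip_width: 0.291
```

```bash
python3 rel.py
```

```text
t 18.73 along 169.5 lat 0.4 z 0.2 axis err deg -0.01 0.0 F along/lat/z -0.4 0.6 -4.5 T [ 0.02 -0.08  0.01] g 0.291
```

>>> move_arm([
  [-0.004,0,0,0,0,0,-1],
  [-0.004,0,0,0,0,0,-1],
  [-0.004,0,0,0,0,0,-1],
  [-0.004,0,0,0,0,0,-1],
])

```text
clock: 19.23
position: [0.6345, 0.1332, 0.0562]
ee_rot: [0.748, 0.664, 0.0, 0.0]
ft_force: [-0.1, -0.6, -3.8]
grip_width: 0.292
```

```bash
python3 rel.py
```

```text
t 19.23 along 153.6 lat 0.4 z 0.2 axis err deg -0.01 0.0 F along/lat/z -0.7 -0.1 -3.8 T [ 0.09 -0.02 -0.  ] g 0.292
```

>>> move_arm([
  [-0.004,0,0,0,0,0,-1],
  [-0.004,0,0,0,0,0,-1],
  [-0.004,0,0,0,0,0,-1],
  [-0.004,0,0,0,0,0,-1],
])

```text
clock: 19.73
position: [0.6326, 0.1173, 0.0562]
ee_rot: [0.748, 0.664, 0.0, 0.0]
ft_force: [-0.5, -0.3, -4.2]
grip_width: 0.294
```

```bash
python3 rel.py
```

```text
t 19.73 along 137.6 lat 0.3 z 0.2 axis err deg -0.01 0.0 F along/lat/z -0.4 -0.4 -4.2 T [ 0.1  -0.02  0.02] g 0.294
```

>>> move_arm([
  [-0.004,0,0,0,0,0,-1],
  [-0.004,0,0,0,0,0,-1],
  [-0.004,0,0,0,0,0,-1],
  [-0.004,0,0,0,0,0,-1],
  [-0.004,0,0,0,0,0,-1],
])

```text
clock: 20.35
position: [0.6303, 0.0974, 0.0562]
ee_rot: [0.748, 0.664, 0.0, 0.0]
ft_force: [-0.2, -0.1, -3.9]
grip_width: 0.296
```

```bash
python3 rel.py
```

```text
t 20.35 along 117.6 lat 0.4 z 0.2 axis err deg -0.01 0.0 F along/lat/z -0.1 -0.2 -3.9 T [ 0.13 -0.    0.03] g 0.296
```

>>> move_arm([
  [-0.004,0,0,0,0,0,-1],
  [-0.004,0,0,0,0,0,-1],
  [-0.004,0,0,0,0,0,-1],
  [-0.004,0,0,0,0,0,-1],
])

```text
clock: 20.85
position: [0.6284, 0.0815, 0.0562]
ee_rot: [0.748, 0.664, 0.0, 0.001]
ft_force: [0.6, 0.3, -4.5]
grip_width: 0.295
```

```bash
python3 rel.py
```

```text
t 20.85 along 101.5 lat 0.4 z 0.2 axis err deg -0.01 0.0 F along/lat/z 0.4 0.6 -4.5 T [ 0.13 -0.    0.01] g 0.295
```

Still free. Home should be at about 71 mm along.

>>> move_arm([
  [-0.004,0,0,0,0,0,-1],
  [-0.004,0,0,0,0,0,-1],
  [-0.004,0,0,0,0,0,-1],
  [-0.004,0,0,0,0,0,-1],
])

```text
clock: 21.35
position: [0.6265, 0.0656, 0.0562]
ee_rot: [0.748, 0.664, 0.0, 0.0]
ft_force: [-0.1, -0.5, -4.9]
grip_width: 0.292
```

```bash
python3 rel.py; python3 snap.py K .62 .02 .085;python3 sfit.py K scene top
```

```text
t 21.35 along 85.6 lat 0.4 z 0.2 axis err deg -0.01 0.0 F along/lat/z -0.5 -0.1 -4.9 T [ 0.1   0.07 -0.01] g 0.292
t 21.45 p [626.5  65.1  56.2] phi -6.83 tilt 0.08 F [-0.2 -0.6 -3.7] T [0.13 0.01 0.01] g 0.289 q [-0.43  0.5   0.33  1.65 -0.18  1.02 -0.16]
scene [274, 211]
top [254, 178]
scene 251 [625.3 -39.3  87.3] yaw,pitch [-97.76   5.84] exp yaw -96.83 off along 32.8 lat 11.2 z 11.7 3.0
top 124 [606.6 -79.5  88.9] yaw,pitch [-102.99   -3.08] exp yaw -96.83 off along 74.9 lat -2.6 z 13.2 2.82
```

View pics/sK.png

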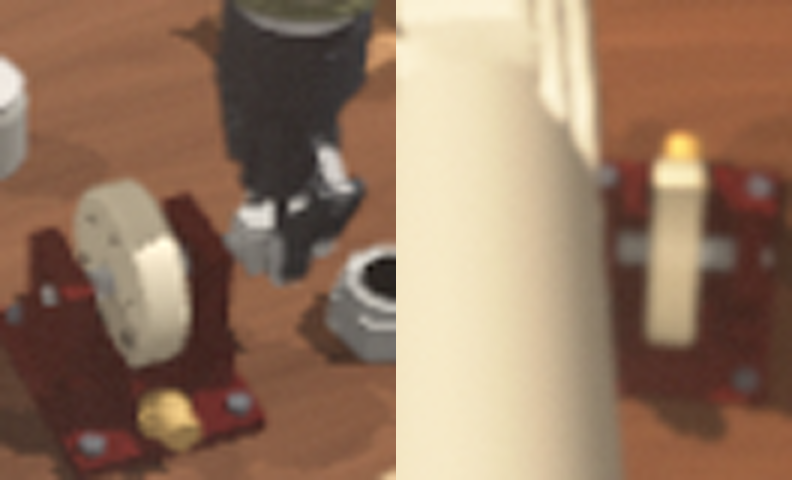

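>>> move_arm([
  [-0.004,0,0,0,0,0,-1],
  [-0.003,0,0,0,0,0,-1],
  [-0.002,0,0,0,0,0,-1],
  [-0.001,0,0,0,0,0,-1],
])

```text
clock: 21.95
position: [0.6254, 0.0558, 0.0562]
ee_rot: [0.748, 0.664, 0.0, 0.001]
ft_force: [0.6, 0.1, -4.8]
grip_width: 0.292
```

```bash
python3 rel.py
```

```text
t 21.95 along 75.7 lat 0.4 z 0.2 axis err deg -0.0 0.0 F along/lat/z 0.1 0.6 -4.8 T [ 0.1  -0.   -0.04] g 0.292
```

>>> move_arm([
  [-0.001,0,0,0,0,0,-1],
  [-0.001,0,0,0,0,0,-1],
  [-0.001,0,0,0,0,0,-1],
])

```text
clock: 22.32
position: [0.625, 0.053, 0.0562]
ee_rot: [0.748, 0.664, 0.0, 0.0]
ft_force: [-0.7, 0.5, -5.2]
grip_width: 0.293
```

```bash
python3 rel.py
```

```text
t 22.32 along 72.9 lat 0.4 z 0.2 axis err deg -0.02 0.01 F along/lat/z 0.4 -0.8 -5.2 T [ 0.09 -0.09  0.01] g 0.293
```

>>> move_arm([
  [-0.001,0,0,0,0,0,-1],
  [-0.001,0,0,0,0,0,-1],
  [0,0,0,0,0,0,-1],
])

```text
clock: 22.7
position: [0.6248, 0.0509, 0.0562]
ee_rot: [0.748, 0.664, 0.0, 0.001]
ft_force: [1.2, 0.1, -4.3]
grip_width: 0.294
```

```bash
python3 rel.py
```

```text
t 22.7 along 70.7 lat 0.4 z 0.2 axis err deg -0.0 0.0 F along/lat/z 0.2 1.2 -4.3 T [0.06 0.01 0.  ] g 0.294
```

>>> move_arm([
  [-0.001,0,0,0,0,0,-1],
  [-0.001,0,0,0,0,0,-1],
  [0,0,0,0,0,0,-1],
])

```text
clock: 23.08
position: [0.6245, 0.0488, 0.0562]
ee_rot: [0.748, 0.664, 0.0, 0.001]
ft_force: [0.2, -0.3, -4.5]
grip_width: 0.291
```

```bash
python3 rel.py
```

```text
t 23.07 along 68.7 lat 0.4 z 0.2 axis err deg 0.0 0.0 F along/lat/z -0.3 0.2 -4.5 T [ 0.11 -0.02 -0.  ] g 0.291
```

>>> move_arm([
  [-0.001,0,0,0,0,0,-1],
  [-0.001,0,0,0,0,0,-1],
  [0,0,0,0,0,0,-1],
])

```text
clock: 23.45
position: [0.6244, 0.0479, 0.0562]
ee_rot: [0.748, 0.664, 0.001, 0.0]
ft_force: [0.8, 4.5, -5.8]
grip_width: 0.289
```

```bash
python3 rel.py; python3 snap.py L .62 .02 .085
```

```text
t 23.45 along 67.7 lat 0.4 z 0.2 axis err deg -0.04 0.06 F along/lat/z 4.5 0.2 -5.8 T [ 0.89 -0.19 -0.  ] g 0.289
t 23.55 p [624.4  47.9  56.2] phi -6.75 tilt 0.1 F [ 1.5  3.9 -4.7] T [ 0.98 -0.22 -0.08] g 0.293 q [-0.41  0.49  0.33  1.66 -0.18  1.02 -0.13]
scene [274, 211]
top [254, 178]
```

View pics/sL.png

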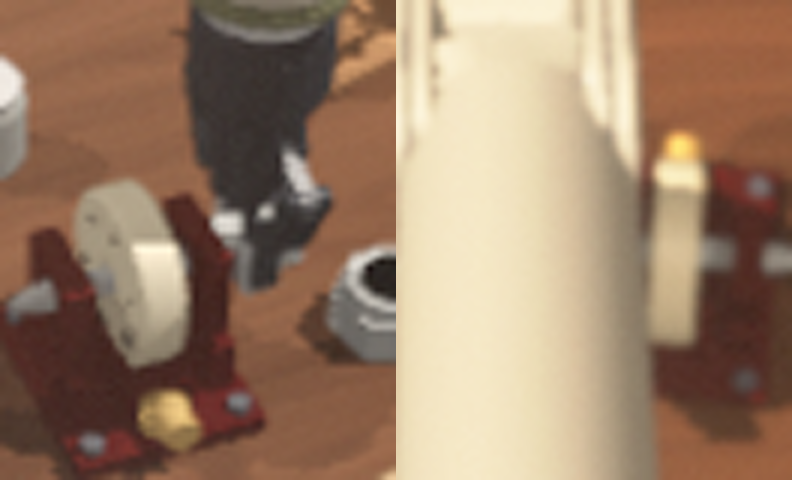

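>>> move_arm([
  [-0.001,0,0,0,0,0,-1],
  [-0.001,0,0,0,0,0,-1],
  [0,0,0,0,0,0,-1],
])

```text
clock: 23.92
position: [0.6244, 0.0479, 0.0563]
ee_rot: [0.747, 0.665, 0.002, -0.0]
ft_force: [1.6, 11.0, -5.1]
grip_width: 0.291
```

```bash
python3 rel.py
```

```text
t 23.93 along 67.7 lat 0.3 z 0.3 axis err deg -0.13 0.17 F along/lat/z 11.1 0.3 -5.1 T [ 2.15 -0.46 -0.08] g 0.291
```

>>> move_arm([
  [0,0,0.001,0,0,0,-1],
  [0,0,0,0,0,0,-0.35],
  [0,0,0,0,0,0,-0.2],
  [0,0,0,0,0,0,0],
  [0,0,0,0,0,0,0.2],
  [0,0,0,0,0,0,0.2],
], force=20)

```text
clock: 24.68
position: [0.6241, 0.0449, 0.0552]
ee_rot: [0.748, 0.664, 0.0, 0.001]
ft_force: [-0.3, 0.6, 0.1]
grip_width: 0.601
```

```bash
python3 rel.py
```

```text
t 24.68 along 64.7 lat 0.4 z -0.8 axis err deg 0.0 0.0 F along/lat/z 0.5 -0.4 0.1 T [-0.03  0.02  0.02] g 0.601
```

Free. Next I lift straight up and back away from the block so the cameras can see it.

>>> move_arm([
  [0,0,-0.01,0,0,0,0.2],
  [0,0,-0.03,0,0,0,0.2],
  [0,0,-0.05,0,0,0,0.2],
  [0,0,-0.05,0,0,0,0.2],
  [0,0,-0.05,0,0,0,0.2],
  [0.045,-0.02,0,0,0,0,0.2],
  [0.05,-0.025,0,0,0,0,0.2],
  [0.05,-0.025,0,0,0,0,0.2],
  [0.05,-0.025,0,0,0,0,0.2],
  [0,0,0,0,0,0,0.2],
])

```text
clock: 25.92
position: [0.55, 0.2556, 0.2455]
ee_rot: [0.745, 0.667, 0.001, -0.001]
ft_force: [1.3, -0.5, 0.3]
grip_width: 0.602
```

```bash
python3 snap.py M .62 .0 .085; python3 rel.py
python3 - <<'E'
from fit import *
r=np.radians
for n,b in(("scene",(.6148,-.021)),("top",(.6158,-.0189))):
    W=np.load(f"pics/{n}WM.npy").reshape(-1,3);u=np.array([-np.sin(r(-6.8)),np.cos(r(-6.8)),0]);x=np.array([np.cos(r(-6.8)),np.sin(r(-6.8)),0])
    D=W-[*b,0];m=(abs(D@u)<.02)&(abs(D@x)<.06)&(W[:,2]>.1)&(W[:,2]<.16)
    f,N,e=fit(disc(.048),W[m],[*b,.0754,r(-6.8)]);print('disc-block',n,((f[:3]-[*b,.0754])*1000).round(1),np.degrees(f[3]).round(2),N,e.round(2))
    h=lambda P:box(P,(.0,0,0),(.025,.013,.013))
    a=D@u;m=(a>.048)&(a<.11)&(abs(D@x)<.025)&(W[:,2]>.055)&(W[:,2]<.11)
    f,N,e=fit(h,W[m],[b[0]+.071*u[0],b[1]+.071*u[1],.0754,r(-96.8)]);d=f[:3]-[*b,.0754];print('head',n,'along',(d@u*1000).round(1),'lat',(d@x*1000).round(1),'z',(d[2]*1000).round(1),np.degrees(f[3]).round(1),N,e.round(2))
E
```

```text
t 26.02 p [552.5 250.  245.6] phi -6.73 tilt 0.11 F [ 0.3 -1.3  0.5] T [-0.08  0.02 -0.02] g 0.597 q [-0.71  0.28  0.26  1.51 -0.07  1.36 -0.56]
scene [268, 213]
top [260, 178]
t 26.02 along 259.9 lat -95.0 z 189.6 axis err deg -0.07 0.0 F along/lat/z -1.2 0.5 0.5 T [-0.08  0.02 -0.02] g 0.597
disc-block scene [0.4 0.  1. ] -6.95 186 1.61
head scene along 70.6 lat -0.2 z -1.7 -96.3 139 1.65
disc-block top [-0.5  0.2  1.2] -5.5 200 2.36
head top along 70.2 lat -0.3 z -0.8 -97.5 153 2.6
```

View pics/sM.png

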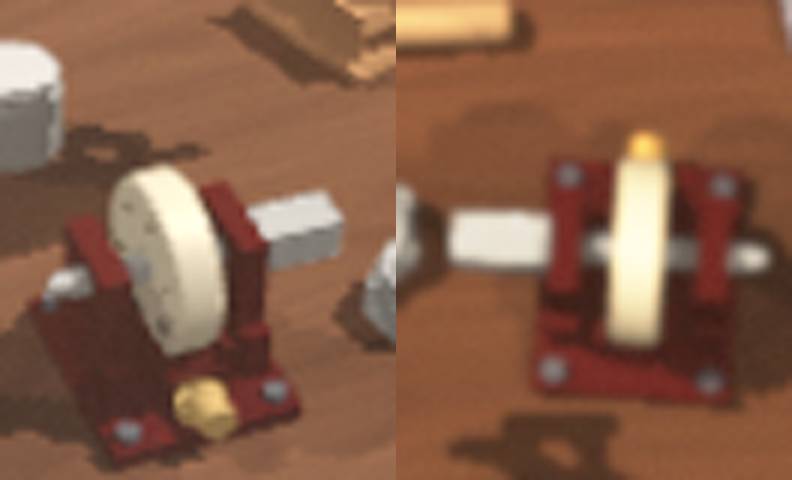

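```bash
python3 f1.py M 2>/dev/null| egrep "cup|nut|small"; python3 -c "from workcell import manip; print(manip.hand_in())"
```

```text
small scene [387.8 302.6  64.8] yaw deg 7.99 176 178 2.2
small top [400. 294.  64.] yaw deg 11.46 0 0 nan
small both [387.8 302.6  64.8] yaw deg 7.99 176 178 2.2
cup scene [ 589.9 -169.6  102.2] yaw deg 0.0 792 879 3.55
cup top [ 586.1 -164.9   71.3] yaw deg 0.0 406 523 3.79
cup both [ 588.8 -168.1   68.3] yaw deg 0.0 1081 1402 3.66
nut scene [644.9 130.6  17.9] yaw deg 0.0 290 303 2.3
nut top [648.8 132.6  17.9] yaw deg 0.0 325 385 2.83
nut both [646.5 131.5  17.8] yaw deg 0.0 614 688 2.72
the job is handed in; nothing more can be done
None
```

The job is done and handed in at about 26 s; the hand-in gave no verdict. The larger disc stands released in the cradle. The spindle was threaded from the nut side, since the cup blocks the other, until its head stopped against the cheek, then let go.

**Disc:** after the release both views put its centre within about 1.3 mm of the bore. Its axis was off by 0.2° in the scene view and 1.3° in the top view, against a limit of about 5.7°.

**Spindle:** the arm stalled as its push on the cheek rose from 4 to 11 N. Afterwards the head centre measured 70.2–70.6 mm along the bore axis, where home is 71. The head sits roughly 1–3 mm low, as expected from play in the bores. I did not measure the spindle's tilt directly. From the bore clearance I estimate at most about 0.035 rad, against a limit of 0.06.

**Bystanders:** the cup, nut and small disc were re-measured and had not moved horizontally by more than about 1 mm. I did not re-measure the tin, wrench, bottle, mallet and brush; the arm was not sent near them at low height.

**Checks that failed or disagreed:**
- **Scene camera:** it was off by about 1–2 mm against the robot, which I corrected using the held disc.
- **Spindle along its length:** the two views of the held spindle disagreed by 4–9 mm before insertion, so I found home by contact. It came about 3 mm further on than the nominal 71 mm.
- **Hidden views:** the fits with the spindle partly inside the block, and the last top-view fit of the small disc, failed because the block or the arm hid the object.
- **Cup height:** the fitted cup height was unreliable throughout; only its horizontal position counts.

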